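Wind up the musical toy

ROBOT

A 6-joint arm with a two-finger parallel gripper is mounted at the origin on the work surface. World frame = base frame: x ahead of the robot, y to its left, z up, the work surface at z = 0. Lengths are in mm, angles in rad, forces in N, time in s.
With the tool pointing down it reaches from about 275 to 750 mm from the base axis. Payload 10.2 kg.
Tool frame: the origin (TCP) lies midway between the tips of the shut fingers; the grasp point (between the pads) lies grasp_offset behind it (grasp_offset is the distance from the TCP to the grasp point, in mm); x points along the fingers, z is the direction in which the jaws open and shut, and the axes are right-handed (so a half turn about x gives the same grasp; the last joint's range is limited). The gripper opens to 85 mm and grips with 20 to 120 N. Pads are 22 mm wide; open, the fingers measure 114 mm over their backs; the gripper's body (76 mm by 85 mm) begins 54 mm behind the grasp point. The pads swing forward as they close: fully open they stand 13 mm farther back than shut.
Start: joints at [-1.488, 0.313, 1.498, -0, 1.331, -0.223], TCP at [158.042, -500.653, 198.294] pointing down, gripper open.
Joint ranges: [-2.94, 2.94], [-0.97, 2.17], [0.19, 2.56], [-1.23, 4.37], [0.02, 3.11], [-2.88, 2.88]. Speed limits (rad/s): [2.39, 2.39, 3.01, 3.14, 3.14, 3.14].

INTERFACE

Orientations are given as a unit quaternion [w, x, y, z].
In Python, from rig import sense, capture, calibration, finish_job, grasp_offset gives the robot as it stands.
- The arm moves only by the shell command python3 -m jog 'ROWS' [FORCE]. ROWS is JSON, a list of rows, each an object with "linear": the shift along the tool's x, y, z scaled (see below), a list of three; "rotation": the turn, a rotation vector about the tool's x, y, z scaled (see below), a list of three; "grip": the finger opening in mm, from 0 to 85.4. A call has 1 to 20 rows; each row is the pose to reach, as a shift and turn from the pose measured when the call began, along the tool's axes at that moment; what a row does not reach only later rows make up. The controller multiplies each number of a shift by 0.3 m and each number of a turn by 0.5 rad. A row lasts 1/12 s, in which the tool goes at most 41.7 mm and 7.16 degrees, less where a joint would pass 70% of its speed; a pose out of reach is approached as far as the arm can. A call with a number of a shift or a turn outside -1 to 1 is refused whole. A call with a gripper value outside its range is refused whole. The fingers move at their own pace and stop on an object; FORCE is the grip in N (left out, the last holds). Time passes only in rows, so rows that repeat a pose let the fingers close. It gives the time, the measured TCP pose, the force and the opening at its end, in the units of the state.
- sense(): the state, without advancing time (a new reading comes with each control period).
- capture(name): name is "scene" or "top"; returns (picture, depth): 420x560x3 uint8, red, green, blue; 420x560 float32, mm along the optical axis (not along the pixel's ray), 0 where there is no reading.
- calibration(name): a dict with "intrinsics" (3x3 intrinsics, pixels), "world_from_camera" (4x4, takes a point from camera to world coordinates). Camera axes: x right, y up, looking along -z (the intrinsics and any distortion apply to the point x, -y, -z); pixel columns grow to the right and rows downward; lengths in mm; the calibration is good to about 2 mm. A picture is of the moment at which its call begins. calibration takes no time and is no camera call.
- finish_job(): hands the job in, once; it reports no verdict.
The state is a dict: "time_s": time; "joints": joint angles; "dq": joint speeds; "tau": joint torques, N m; "eef_pos": TCP position; "ee_rot": TCP orientation; "force": force on the tool from outside, world axes, zero at the start; "wrist_torque": the same for the moment, N m; "grip_width": opening from 0.0 (shut) to 1.0 (fully open).
Only numpy, scipy, OpenCV 4.12 (cv2) and the standard library are available. Lean on these libraries where they do the work, as an engineer would, in place of code of your own. Each camera call takes 0.05 s, during which the arm holds its last target.

TASK

Use the spreader to lever up the mustard hood of the musical toy and tip the hood right back, then lay the spreader flat inside the grey cutlery tray and let go of it. After that, wind the red-and-white key clockwise in two or more part turns of roughly equal size, letting go of it to take a fresh grip in between, until the spring is fully wound, up against its stop. Leave the hood open and the spreader in the tray, and do not shift or tip over the tableware.

Things in the scene. Friction and masses are not known exactly. Their poses are not given: they have to be found in the camera images.
- toy: Musical toy fixed to the table: birch base (x -65 to 100 mm, 140 mm wide) with a blue-green flat deck sloping 25 deg, rising to the toy's +x (away from the robot at yaw 0); z up. Origin: centre of its underside. With u = mm up the slope from the deck's centre and h = mm square to the deck, a point is at x = u cos25 - h sin25, z = 124 + u sin25 + h cos25 (y across)
- hood (a joint): Hinge of the mustard plastic hood (90 g) over the key, rad: 0 closed, 2.3 fully back (stop). Falls shut below about 1.6, falls back by itself beyond about 1.75. Closed it is a box open below, 100 mm wide, walls 4 mm, from the hinge at u = 70 to its front wall at u = -38, top at h = 55
- hood_lip (a point): Middle of the outer edge, underside, of the hood's front lip (100 mm wide, 4 mm thick, sticking out 20 mm down the slope from the front wall); closed: u = -58, h = 9. Between deck and lip and front wall is a 9 mm gap, open into the hollow hood: too thin for a finger; the blade can go in under the front wall and lift it
- deck (a point): Centre of the toy's sloping deck (u = 0, h = 0). The deck is 160 mm long up the slope (u -80 to 80) and 140 mm wide; its normal leans 25 deg from vertical to the toy's -x
- hood_hinge (a point): Middle of the hood's hinge line, u = 70 mm, h = 5 mm; the line is the toy's y axis direction
- key (a joint): Winding angle of the key, rad: 0 run down, 4.6 fully wound (stop). Grows as the key turns clockwise, looking down on the deck. The sprung key resists by about 0.13 to 0.2 N m and stays where it is left. One wing is red, the other white
- key_grip (a point): Grip point of the key, on its axis, 36 mm off the deck (u = 20, h = 36). z is the key's axis, square to the deck; x runs along the wings, y across. The wings are a flat bar 60 mm long, 10 mm thick, from h = 18 to h = 44, on a 14 mm shaft; pinch across the thickness. Under the hood until this is opened
- spreader: Loose butter spreader, 190 mm long, 70 g, lying along its x axis, blade to +x. Origin: on the underside, 80 mm ahead of the handle's end; grip the handle here. Wooden handle: x -80 to 30 mm, 20 wide, 16 thick (z 0 to 16). Steel blade: x 25 to 110 mm, 22 wide, 3 thick (z 5 to 8)
- spreader_tip (a point): End of the spreader's blade, mid-thickness: (110, 0, 6.5 mm) in the spreader's frame
- cutlery_tray: Fixed empty grey open tray, 240 mm along its x, 100 mm along its y, 20 mm high, walls and floor 4 mm. Origin: centre of its underside on the table
- bowl: Bystander: mustard silicone bowl, 124 mm across, 50 mm high. Origin: centre of its underside
- beaker: Bystander: glass beaker, 70 mm across, 95 mm high. Origin: centre of its underside
- spoon_a: Bystander: steel spoon lying flat on the right (-y). Origin: centre of its underside
- spoon_b: Bystander: steel spoon lying flat on the left (+y). Origin: centre of its underside
- container: Bystander: closed plastic container, 96 x 136 x 60 mm high. Origin: centre of its underside
- mug: Bystander: green plastic mug, 72 mm across, 75 mm high, handle at its +y. Origin: centre of its underside
Things that resemble listed ones, but are neither listed nor needed, are in the scene too. What is meant by the spreader is not black or turquoise, and is the larger of those in its own colour.

How it is judged:
By the outcome, as a careful person would: the job done as asked, in the order asked, and still so for the second after the job is handed in, with the robot touching nothing.
It also fails if it takes over 72 s, if anything falls off the work surface, if the arm or the gripper's body presses on something with over 40 N, if the wrist force passes 120 N, or if a joint passes its speed limit or range.

## Working session

There is one attempt and no reset: what is moved stays moved. The work goes in short steps, Python scripts to look and compute and a shell command to move; the robot and the scene stay as the last step left them, time stands still between calls to the robot, and variables do not carry over. Pictures are saved under pics/ and viewed, and the job is handed in when it is done.

```bash
ls; mkdir -p pics
python3 - <<'E'
from rig import *
import rig,cv2,numpy as np
print(sense(),grasp_offset)
for n in("scene","top"):
    p,d=capture(n); cv2.imwrite(f"pics/{n}0.png",p[:,:,::-1]); np.savez(f"{n}0.npz",p=p,d=d)
    c=calibration(n); print(n,c)
E
```

```text
pics
{'time_s': 0.0, 'joints': array([-1.48845007e+00,  3.13453327e-01,  1.49847639e+00,  4.47615726e-06,
        1.33098962e+00, -2.23379502e-01]), 'dq': array([ 0.00191577,  0.00033967,  0.00087549,  0.00165974, -0.0006958 ,
        0.00022367]), 'tau': array([-9.18472360e-04, -4.12266111e+01, -2.59744012e+01, -2.57934053e-04,
        4.08306776e-03, -7.87425506e-06]), 'eef_pos': array([ 157.99091922, -500.33669186,  197.71860782]), 'ee_rot': array([ 0.56999706,  0.41839091,  0.5706097 , -0.41768046]), 'force': array([-0.4977785 ,  1.01600497,  0.13525862]), 'wrist_torque': array([-0.0272209 , -0.05459465,  0.04478338]), 'grip_width': 0.999617138964628} 18.700000000000003
scene {'intrinsics': array([[421.12488219,   0.        , 281.29501649],
       [  0.        , 421.12488219, 211.86825525],
       [  0.        ,   0.        ,   1.        ]]), 'world_from_camera': array([[-4.57194990e-01, -6.74142447e-01,  5.80090253e-01,
         1.16871004e+03],
       [ 8.89321979e-01, -3.40012812e-01,  3.05773944e-01,
         3.64142169e+02],
       [-8.89707640e-03,  6.55685327e-01,  7.54981850e-01,
         9.77006415e+02],
       [ 0.00000000e+00,  0.00000000e+00,  0.00000000e+00,
         1.00000000e+00]])}
top {'intrinsics': array([[428.76136441,   0.        , 281.40258074],
       [  0.        , 428.76136441, 207.10639904],
       [  0.        ,   0.        ,   1.        ]]), 'world_from_camera': array([[-4.06097130e-04,  9.98407539e-01, -5.64111755e-02,
         4.30845966e+02],
       [-9.99915150e-01,  3.29072315e-04,  1.30224365e-02,
         6.99742306e+00],
       [ 1.30202622e-02,  5.64116774e-02,  9.98322691e-01,
         1.25885610e+03],
       [ 0.00000000e+00,  0.00000000e+00,  0.00000000e+00,
         1.00000000e+00]])}
```

View pics/scene0.png

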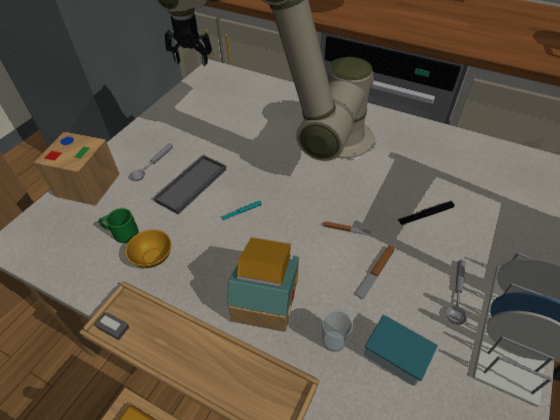

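View pics/top0.png

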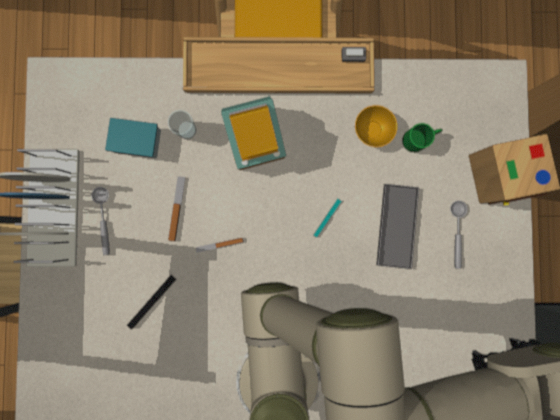

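The top view shows the large wooden-handled spreader at (177,208), the small decoy at (220,244), the toy at (254,133) and the tray at (398,226). Next I'll measure their poses.

```bash
cat > h.py <<'E'
import numpy as np,cv2
from rig import *
from scipy.spatial.transform import Rotation as R
def cloud(n,d):
    c=calibration(n);K=c["intrinsics"];T=c["world_from_camera"]
    v,u=np.mgrid[:d.shape[0],:d.shape[1]]
    x=(u-K[0,2])/K[0,0]*d;y=(v-K[1,2])/K[1,1]*d
    P=np.stack([x,-y,-d],-1)
    return P@T[:3,:3].T+T[:3,3]
def proj(n,P):
    c=calibration(n);K=c["intrinsics"];T=c["world_from_camera"]
    q=(np.atleast_2d(P)-T[:3,3])@T[:3,:3]; q=q*[1,-1,-1]
    return np.stack([q[:,0]/q[:,2]*K[0,0]+K[0,2],q[:,1]/q[:,2]*K[1,1]+K[1,2]],-1)
def rect(P,name):
    r=cv2.minAreaRect(P[:,:2].astype(np.float32)); print(name,len(P),'c',np.round(r[0],1),'size',np.round(r[1],1),'ang',round(r[2],2),'z',np.round(np.percentile(P[:,2],[2,50,98]),1))
E
python3 - <<'E'
from h import *
for n in("top","scene"):
    f=np.load(f"{n}0.npz");p=f['p'];d=f['d'];W=cloud(n,d)
    hsv=cv2.cvtColor(p,cv2.COLOR_RGB2HSV)
    H,S,V=[hsv[...,i].astype(int) for i in range(3)]
    ok=d>0
    x,y,z=W[...,0],W[...,1],W[...,2]
    print(n,'table z',np.median(z[(abs(x-450)<60)&(abs(y-100)<30)&ok]))
    m=ok&(x>300)&(x<560)&(y>150)&(y<350)&(z>2.5)&(z<40)
    k,l,st,ce=cv2.connectedComponentsWithStats(m.astype(np.uint8))
    for i in range(1,k):
        if st[i,4]>60:
            Q=W[l==i]; rect(Q,('blob',np.round(ce[i])))
            hs=S[l==i]>90; 
            if hs.sum()>10: rect(Q[hs],' handle')
            if (~hs).sum()>10: rect(Q[~hs],' blade')
    m=ok&(H>12)&(H<30)&(S>150)&(x>450)&(x<750)&(y>0)&(y<150)&(z>60)
    rect(W[m],'hood')
    m=ok&(x>500)&(x<750)&(y>-30)&(y<150)&(z>60)&(H>75)&(H<105)&(S>50); rect(W[m],'deck')
    m=ok&(x>300)&(x<580)&(y<-150)&(y>-330)&(z>2.5)&(z<40)
    k,l,st,ce=cv2.connectedComponentsWithStats(m.astype(np.uint8))
    for i in range(1,k):
        if st[i,4]>100: rect(W[l==i],('tray?',np.round(ce[i])))
for n,(r0,r1,c0,c1) in dict(top=(80,280,80,300),scene=(200,350,200,420)).items():
    im=cv2.imread(f"pics/{n}0.png")[r0:r1,c0:c1]; cv2.imwrite(f"pics/{n}0z.png",cv2.resize(im,None,fx=3.4 if n=='scene' else 3,fy=3.4 if n=='scene' else 3,interpolation=cv2.INTER_CUBIC))
E
```

```text
top table z 0.19661294075456226
('blob', array([175., 215.])) 433 c [479.9 299. ] size [ 30.9 162. ] ang 81.19 z [ 2.9 13.4 20.6]
 handle 245 c [458.  301.9] size [ 20.  105.9] ang 82.46 z [10.  15.5 20.8]
 blade 188 c [479.9 299. ] size [ 30.9 162. ] ang 81.19 z [ 2.6  7.9 15.2]
('blob', array([211., 247.])) 183 c [382.6 194.4] size [30.3 90.3] ang 7.54 z [ 2.8  6.8 14.8]
 handle 49 c [394.  165.5] size [12.  31.3] ang 13.97 z [ 7.2 11.7 16.9]
 blade 134 c [382.5 195.6] size [30.3 87.8] ang 7.54 z [ 2.7  5.7 11.7]
hood 1777 c [686.9  64.1] size [113.4  97.5] ang 15.05 z [114.7 180.8 203.3]
deck 681 c [692.6  66.2] size [149.4 135.9] ang 15.39 z [ 90.8 116.5 157. ]
('tray?', array([385., 230.])) 765 c [ 451.8 -312.5] size [ 47.3 255.4] ang 86.57 z [ 2.7  5.8 23.1]
scene table z 0.9157006539675194
('blob', array([355., 229.])) 181 c [387.1 196.1] size [37.9 95.1] ang 11.93 z [ 2.8  6.8 14.8]
 handle 55 c [394.6 165.9] size [14.7 32.9] ang 17.01 z [ 3.7 11.2 15.9]
 blade 126 c [386.6 198.3] size [37.9 90.6] ang 11.93 z [ 2.7  6.  13.3]
('blob', array([378., 267.])) 443 c [473.9 294.3] size [ 43.2 172.5] ang 84.93 z [ 2.7 14.  19.4]
 handle 246 c [458.  303.1] size [ 19.5 108.8] ang 82.51 z [11.1 16.3 19.6]
 blade 197 c [473.9 294.3] size [ 43.2 172.5] ang 84.93 z [ 2.6  8.2 15.7]
hood 1770 c [686.3  76. ] size [115.5 119.4] ang 14.06 z [152.4 183.6 203.5]
deck 479 c [693.2  68.7] size [148.9 138.1] ang 14.59 z [ 97.4 138.9 158.8]
('tray?', array([202., 186.])) 604 c [ 438.2 -303.3] size [ 53.3 264.8] ang 89.97 z [ 2.6  7.2 22.2]
```

View pics/top0z.png

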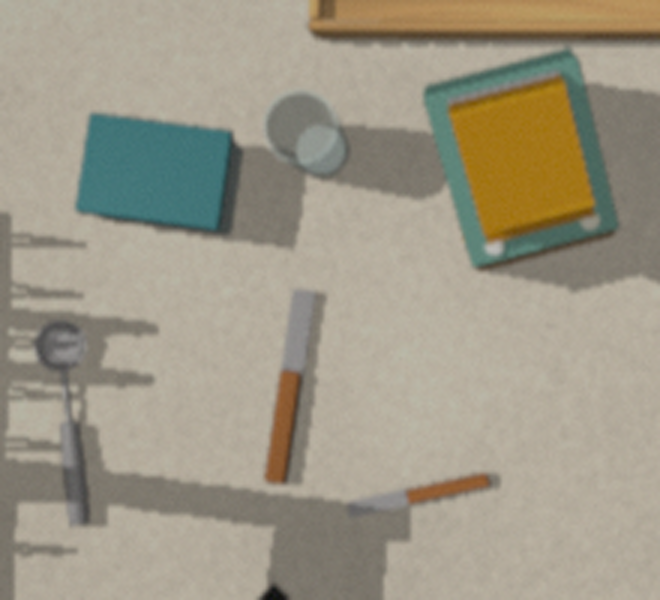

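View pics/scene0z.png

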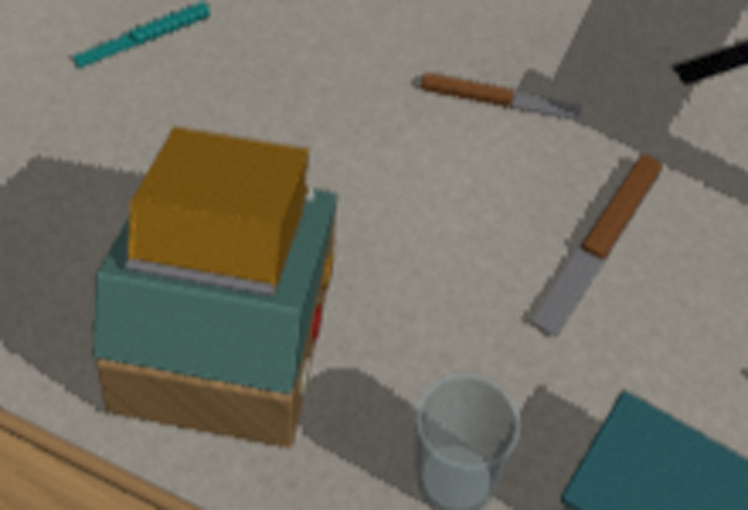

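```bash
cat > fit.py <<'E'
from h import *
from scipy.optimize import least_squares
f={n:np.load(f"{n}0.npz") for n in("top","scene")}
c,s=np.cos(np.radians(25)),np.sin(np.radians(25))
def sdbox(q,lo,hi):
    ce=(np.array(lo)+hi)/2;h=(np.array(hi)-lo)/2
    a=np.abs(q-ce)-h
    return np.linalg.norm(np.maximum(a,0),axis=1)+np.minimum(a.max(1),0)
def toyd(P,t):
    x,y,a=t[:3]; dx=P[:,0]-x;dy=P[:,1]-y
    X=dx*np.cos(a)+dy*np.sin(a);Y=-dx*np.sin(a)+dy*np.cos(a);Z=P[:,2]-(t[3] if len(t)>3 else 0)
    u=X*c+(Z-124)*s;h=-X*s+(Z-124)*c
    q=np.stack([u,Y,h],1)
    # deck solid clip: box x -65..100 in world for base
    d=np.minimum(sdbox(q,[-38,-50,9],[70,50,55]),sdbox(q,[-58,-50,9],[-38,50,13]))
    d=np.minimum(d,sdbox(q,[-80,-70,-25],[80,70,0]))
    return d
for use in(("top",),("scene",),("top","scene")):
    Ps=[]
    for n in use:
        W=cloud(n,f[n]['d']);m=(f[n]['d']>0)&(np.hypot(W[...,0]-690,W[...,1]-66)<130)&(W[...,2]>95)
        Ps.append(W[m])
    P=np.concatenate(Ps)
    for nz in(3,4):
        r=least_squares(lambda t:toyd(P,t),[690,66,.26]+[0]*(nz-3),loss='soft_l1',f_scale=2,diff_step=1e-4)
        print(use,np.round(r.x,3),'res',np.median(abs(toyd(P,r.x))),len(P))
# tray: dark pixels
for n in f:
    p=f[n]['p'];W=cloud(n,f[n]['d']);x,y,z=W[...,0],W[...,1],W[...,2]
    V=p.max(2)
    m=(V<115)&(x>300)&(x<580)&(y<-180)&(y>-360)&(p.max(2).astype(int)-p.min(2)<25)&(z<30)
    k,l,st,ce=cv2.connectedComponentsWithStats(m.astype(np.uint8));i=1+np.argmax(st[1:,4]);rect(W[l==i],n+'tray')
    r=(x>250)&(x<600)&(y<-150)&(y>-380)&(z>14)&(z<40); 
    k,l,st,ce=cv2.connectedComponentsWithStats(r.astype(np.uint8))
    Q=np.concatenate([W[l==i] for i in range(1,k) if st[i,4]>=1]); Q=Q[(abs(Q[:,1]+280)<70)&(abs(Q[:,0]-460)<150)]; rect(Q,'rim')
s_=sense();M=R.from_quat(s_['ee_rot'][[1,2,3,0]]).as_matrix();print(M.round(3))
E
python3 fit.py
```

```text
('top',) [6.88034e+02 6.45600e+01 2.66000e-01] res 1.2966282259069217 3101
('top',) [6.88367e+02 6.45350e+01 2.66000e-01 2.91000e-01] res 1.2856099733368396 3101
('scene',) [6.87813e+02 6.53560e+01 2.65000e-01] res 1.3612521437876701 4107
('scene',) [ 6.87803e+02  6.53750e+01  2.67000e-01 -6.85000e-01] res 1.6857289219087193 4107
('top', 'scene') [6.87841e+02 6.52640e+01 2.65000e-01] res 1.3308454287382467 7208
('top', 'scene') [ 6.87758e+02  6.52640e+01  2.66000e-01 -2.25000e-01] res 1.3802876022868187 7208
toptray 1747 c [ 448.2 -332.4] size [ 74.7 237. ] ang 84.78 z [-1.   4.5 22.1]
rim 191 c [ 447.  -317.1] size [ 63.6 243.7] ang 89.85 z [14.5 19.3 25.3]
scenetray 1155 c [ 444.3 -326.3] size [ 75.4 250.6] ang 87.08 z [-0.   5.8 21.9]
rim 189 c [ 447.5 -316.5] size [ 65.3 243. ] ang 89.8 z [14.2 19.  23.4]
[[-0.     0.954  0.301]
 [ 0.001  0.301 -0.954]
 [-1.     0.    -0.001]]
```

```bash
cat >> h.py <<'E'
def cur():
    s=sense(); return np.array(s['eef_pos']),R.from_quat(np.array(s['ee_rot'])[[1,2,3,0]]).as_matrix(),s
def rows(p,M,tag=''):
    p0,M0,s=cur()
    l=M0.T@(np.array(p)-p0)/300; r=R.from_matrix(M0.T@M).as_rotvec()/.5
    print(tag,'lin',l.round(4).tolist(),'rot',r.round(4).tolist())
def axes(x,y): # tool x, approx y
    x=np.array(x,float);x/=np.linalg.norm(x);y=np.array(y,float);y-=x*(x@y);y/=np.linalg.norm(y)
    return np.stack([x,y,np.cross(x,y)],1)
TOY=np.array([687.8,65.1]);YAW=.2655
C,S=np.cos(np.radians(25)),np.sin(np.radians(25))
def toyv(u,y,h): # direction
    v=np.array([u*C-h*S,y,u*S+h*C]);return R.from_rotvec([0,0,YAW]).apply(v)
def toyp(u,y,h): return np.array([*TOY,124])+toyv(u,y,h)
def totoy(P):
    v=R.from_rotvec([0,0,-YAW]).apply(np.array(P)-np.array([*TOY,124]));return np.array([v[0]*C+v[2]*S,v[1],-v[0]*S+v[2]*C])
def st(): 
    s=sense();print('t',round(s['time_s'],2),'p',np.round(s['eef_pos'],1),'F',np.round(s['force'],1),'T',np.round(s['wrist_torque'],2),'g',round(s['grip_width']*85.4,1),'q',np.round(s['joints'],2))
E
python3 - <<'E'
from h import *
for n in("top","scene"):
    g=np.load(n+"0.npz");p=g['p'];W=cloud(n,g['d']);x,y,z=W[...,0],W[...,1],W[...,2]
    m=(x>290)&(x<600)&(y<-200)&(y>-405)&(z>12)&(z<30)&(p.max(2)<140)
    Q=W[m];rect(Q,n+'rim');print(np.percentile(Q[:,0],[0,100]),np.percentile(Q[:,1],[0,100]))
    m=(x>290)&(x<600)&(y<-200)&(y>-405)&(z<30)&(p.max(2)<125)&(p.max(2).astype(int)-p.min(2)<20)
    m=cv2.morphologyEx(m.astype(np.uint8),cv2.MORPH_OPEN,np.ones((3,3)))
    k,l,stt,ce=cv2.connectedComponentsWithStats(m)
    for i in range(1,k):
        if stt[i,4]>200: rect(W[l==i],(n,'dark',ce[i].round()))
a=-.143; M=axes([0,0,-1],[np.cos(a),np.sin(a),0])
rows([482.7,298.5,80],M,'above spreader')
rows([275,-213,200],M);rows([378,40,150],M)
E
```

```text
toprim 402 c [ 446.3 -347.3] size [102.5 240.1] ang 83.8 z [12.3 18.8 24.7]
[324.91443586 568.80267417] [-404.99051131 -285.00075714]
('top', 'dark', array([397., 227.])) 2943 c [ 447.6 -352. ] size [111.4 240. ] ang 83.62 z [-1.1  4.5 22.2]
scenerim 435 c [ 444.9 -346.3] size [106. 243.] ang 84.18 z [12.2 18.2 23.5]
[320.24354324 569.03557521] [-404.67070113 -283.46605442]
('scene', 'dark', array([190., 184.])) 1964 c [ 437.3 -351.4] size [121.2 262.3] ang 85.47 z [ 0.2  5.9 22.1]
above spreader lin [0.3956, 1.8337, -2.2131] rot [0.8976, -0.0023, -0.0]
 lin [-0.0063, 0.6602, -0.7961] rot [0.8976, -0.0023, -0.0]
 lin [0.1613, 1.2415, -1.4968] rot [0.8976, -0.0023, -0.0]
```

```bash
python3 -m jog '[{"linear":[0,0.66,-0.8],"rotation":[0.9,0,0],"grip":60},{"linear":[0,0.66,-0.8],"rotation":[0.9,0,0],"grip":60},{"linear":[0,0.66,-0.8],"rotation":[0.9,0,0],"grip":60},{"linear":[0,0.66,-0.8],"rotation":[0.9,0,0],"grip":60},{"linear":[0,0.66,-0.8],"rotation":[0.9,0,0],"grip":60},{"linear":[0,0.66,-0.8],"rotation":[0.9,0,0],"grip":60},{"linear":[0,0.66,-0.8],"rotation":[0.9,0,0],"grip":60},{"linear":[0,0.66,-0.8],"rotation":[0.9,0,0],"grip":60},{"linear":[0,0.66,-0.8],"rotation":[0.9,0,0],"grip":60},{"linear":[0,0.66,-0.8],"rotation":[0.9,0,0],"grip":60}]'
python3 -m jog '[{"linear":[0.1,0.22,-0.9],"rotation":[0,0,0],"grip":60},{"linear":[0.1,0.22,-0.9],"rotation":[0,0,0],"grip":60},{"linear":[0.1,0.22,-0.9],"rotation":[0,0,0],"grip":60},{"linear":[0.1,0.22,-0.9],"rotation":[0,0,0],"grip":60},{"linear":[0.1,0.22,-0.9],"rotation":[0,0,0],"grip":60},{"linear":[0.1,0.22,-0.9],"rotation":[0,0,0],"grip":60},{"linear":[0.1,0.22,-0.9],"rotation":[0,0,0],"grip":60},{"linear":[0.1,0.22,-0.9],"rotation":[0,0,0],"grip":60},{"linear":[0.1,0.22,-0.9],"rotation":[0,0,0],"grip":60}]'
python3 - <<'E'
from h import *
a=-.143; M=axes([0,0,-1],[np.cos(a),np.sin(a),0])
rows([482.7,298.5,80],M,'above spreader');st()
E
```

```text
time_s: 0.93
eef_pos: [274.8, -211.4, 198.2]
ee_rot: [0.463, 0.534, 0.463, -0.534]
force: [-0.3, -0.4, 0.5]
grip_width: 0.703
time_s: 1.68
eef_pos: [378.7, 46.7, 167.9]
ee_rot: [-0.463, -0.534, -0.464, 0.534]
force: [0.2, 0.2, -0.3]
grip_width: 0.706
above spreader lin [0.2929, 0.2267, -0.8795] rot [0.0062, -0.0009, 0.0028]
t 1.68 p [378.7  46.7 167.9] F [ 0.2  0.2 -0.3] T [-0.03 -0.02  0.01] g 60.3 q [-0.19  0.02  1.93  0.    1.19  1.52]
```

```bash
python3 -m jog '[{"linear":[0.15,0.227,-0.88],"rotation":[0,0,0],"grip":60},{"linear":[0.15,0.227,-0.88],"rotation":[0,0,0],"grip":60},{"linear":[0.15,0.227,-0.88],"rotation":[0,0,0],"grip":60},{"linear":[0.29,0.227,-0.88],"rotation":[0,0,0],"grip":60},{"linear":[0.29,0.227,-0.88],"rotation":[0,0,0],"grip":60},{"linear":[0.29,0.227,-0.88],"rotation":[0,0,0],"grip":60},{"linear":[0.29,0.227,-0.88],"rotation":[0,0,0],"grip":60},{"linear":[0.29,0.227,-0.88],"rotation":[0,0,0],"grip":60},{"linear":[0.29,0.227,-0.88],"rotation":[0,0,0],"grip":60},{"linear":[0.29,0.227,-0.88],"rotation":[0,0,0],"grip":60}]'
python3 - <<'E'
from h import *
a=-.143; M=axes([0,0,-1],[np.cos(a),np.sin(a),0])
rows([482.7,298.5,3],M,'at spreader');st()
p,d=capture("scene");cv2.imwrite("pics/s1.png",cv2.resize(p[180:340,280:460,::-1],None,fx=4,fy=3.7));
E
```

```text
time_s: 2.52
eef_pos: [483.6, 296.7, 81.1]
ee_rot: [-0.463, -0.534, -0.464, 0.534]
force: [0.7, -0.9, 0.3]
grip_width: 0.701
at spreader lin [0.2603, -0.0036, -0.0055] rot [0.0021, -0.0001, 0.0026]
t 2.52 p [483.6 296.7  81.1] F [ 0.7 -0.9  0.3] T [-0.01 -0.01  0.04] g 59.9 q [0.34 0.52 1.52 0.   1.11 2.06]
```

View pics/s1.png

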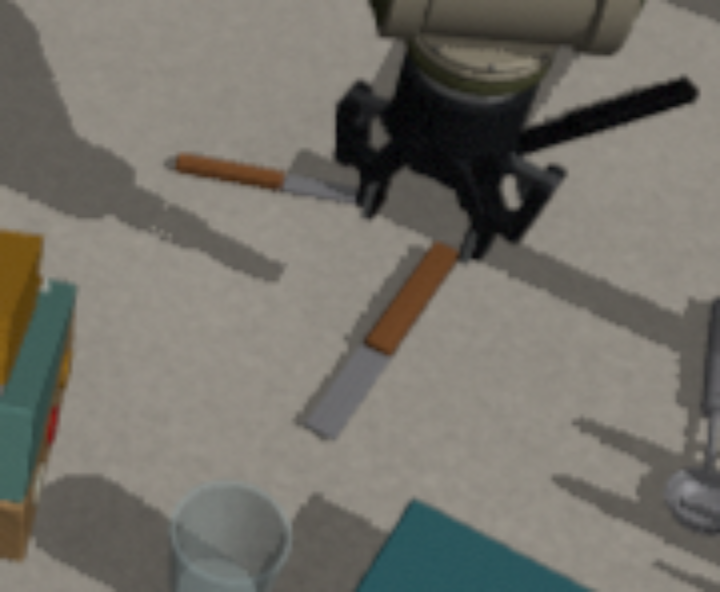

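```bash
python3 -m jog '[{"linear":[0.12,-0.003,-0.005],"rotation":[0,0,0],"grip":60},{"linear":[0.2,-0.003,-0.005],"rotation":[0,0,0],"grip":60},{"linear":[0.24,-0.003,-0.005],"rotation":[0,0,0],"grip":45},{"linear":[0.26,-0.003,-0.005],"rotation":[0,0,0],"grip":40},{"linear":[0.26,-0.003,-0.005],"rotation":[0,0,0],"grip":15},{"linear":[0.26,-0.003,-0.005],"rotation":[0,0,0],"grip":10},{"linear":[0.26,-0.003,-0.005],"rotation":[0,0,0],"grip":10},{"linear":[0.26,-0.003,-0.005],"rotation":[0,0,0],"grip":10},{"linear":[0.26,-0.003,-0.005],"rotation":[0,0,0],"grip":10},{"linear":[0.26,-0.003,-0.005],"rotation":[0,0,0],"grip":10},{"linear":[0.26,-0.003,-0.005],"rotation":[0,0,0],"grip":10}]' 80
python3 - <<'E'
from h import *
st()
a=-.143
# intermediate: up at z 180 then pre-insert
x=-toyv(0,0,1);y=toyv(1,0,0);M=axes(x,y)
ins=lambda ut: toyp(ut-110,0,4.5-6.5+3)  # TCP for blade tip at u=ut, TCP 3mm above underside
for ut in(-75,-5): print(ut,ins(ut))
rows(ins(-75)+[0,0,60],M,'hover')
E
```

```text
time_s: 3.48
eef_pos: [483.1, 298.5, 3.9]
ee_rot: [0.463, 0.534, 0.463, -0.534]
force: [1.0, 0.5, 1.0]
grip_width: 0.118
t 3.48 p [483.1 298.5   3.9] F [1.  0.5 1. ] T [0.06 0.04 0.01] g 10.1 q [0.35 0.63 1.57 0.   0.94 2.06]
-75 [525.60005965  20.99468117  46.72192937]
-5 [586.81870344  37.64122122  76.30520769]
hover lin [-0.3433, 0.2714, 0.8953] rot [-0.8025, 0.1763, 0.8603]
```

Run:
```python
from h import *
p,d=capture("scene");cv2.imwrite("pics/s2.png",cv2.resize(p[180:340,280:460,::-1],None,fx=4,fy=3.7));
```

```text
(no output)
```

View pics/s2.png

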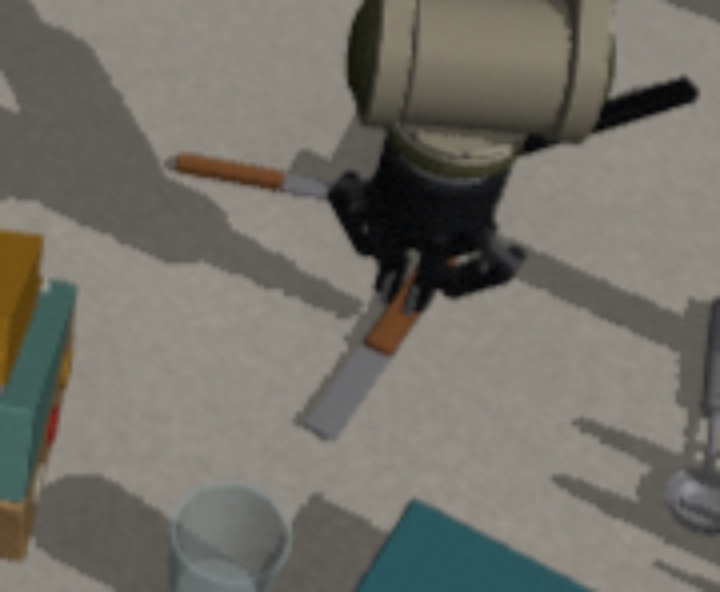

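```bash
python3 -m jog '[{"linear":[0,0,0],"rotation":[0,0,0],"grip":0},{"linear":[0,0,0],"rotation":[0,0,0],"grip":0},{"linear":[0,0,0],"rotation":[0,0,0],"grip":0},{"linear":[0,0,0],"rotation":[0,0,0],"grip":0}]' 80
python3 -m jog '[{"linear":[-0.05,0,0],"rotation":[0,0,0],"grip":0},{"linear":[-0.1,0,0],"rotation":[0,0,0],"grip":0},{"linear":[-0.2,0,0],"rotation":[0,0,0],"grip":0},{"linear":[-0.3,0,0],"rotation":[0,0,0],"grip":0},{"linear":[-0.3,0,0],"rotation":[0,0,0],"grip":0}]' 80
python3 - <<'E'
from h import *
st()
p,d=capture("scene");cv2.imwrite("pics/s3.png",cv2.resize(p[160:320,280:460,::-1],None,fx=4,fy=3.7));
E
```

```text
time_s: 3.87
eef_pos: [483.0, 298.5, 3.8]
ee_rot: [0.463, 0.534, 0.463, -0.534]
force: [0.6, -0.1, 0.1]
grip_width: -0.001
time_s: 4.28
eef_pos: [485.6, 299.4, 99.5]
ee_rot: [0.464, 0.537, 0.462, -0.531]
force: [0.8, -0.2, 0.8]
grip_width: -0.006
t 4.28 p [485.6 299.4  99.5] F [ 0.8 -0.2  0.8] T [ 0.02 -0.02 -0.05] g -0.5 q [0.35 0.5  1.5  0.   1.14 2.06]
```

View pics/s3.png

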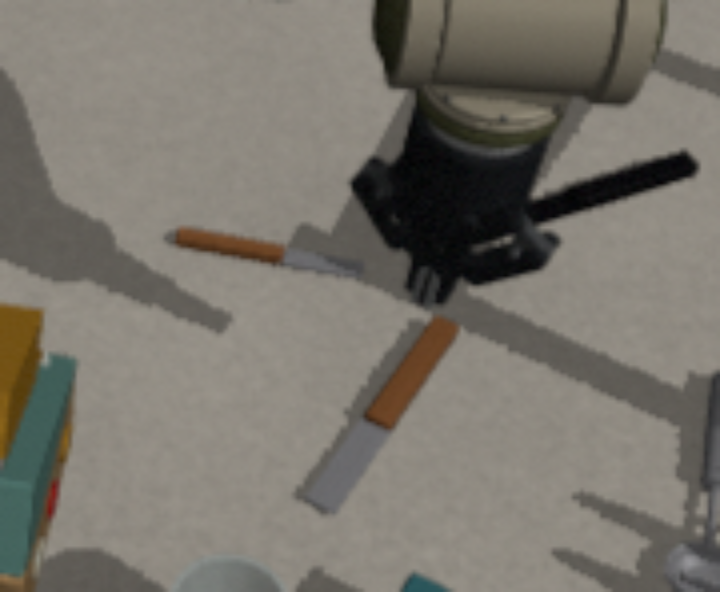

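Run:
```python
from h import *
p0,M0,s=cur();print(p0)
for n in("scene","top"):
    p,d=capture(n);W=cloud(n,d);x,y,z=W[...,0],W[...,1],W[...,2]
    np.savez(n+"1.npz",p=p,d=d)
    print(n,'tcp px',proj(n,p0))
    m=(p.max(2)<75)&(d>0)&(z>60)&(z<180)&(np.hypot(x-p0[0],y-p0[1])<90)
    Q=W[m];
    for lo in range(60,180,10):
        q=Q[(Q[:,2]>=lo)&(Q[:,2]<lo+10)]
        if len(q): print(lo,len(q),q.mean(0).round(1))
    hsv=cv2.cvtColor(p,cv2.COLOR_RGB2HSV).astype(int)
    m=(d>0)&(hsv[...,1]>110)&(hsv[...,0]<14)&(z>5)&(z<40)&(y>240)&(y<350)&(x>350)&(x<600)
    if m.sum()>10: rect(W[m],'handle')
```

```text
[484.49903713 298.97579157  96.65655915]
scene tcp px [[383.58834047 248.40128457]]
130 11 [491.8 296.7 137.3]
140 33 [491.4 299.  145.6]
150 27 [491.6 299.4 155.7]
160 26 [491.7 298.2 164.4]
170 55 [491.6 297.9 175.5]
handle 225 c [457.7 303.5] size [ 18.3 109.1] ang 82.04 z [10.8 16.2 20.2]
top tcp px [[167.83748044 211.50612061]]
handle 49 c [469.8 298.4] size [16.5 81.2] ang 84.36 z [10.8 15.7 18.9]
```

Run:
```python
from h import *
f=np.load("scene1.npz");W=cloud("scene",f['d'])
for v in range(222,262,2):
    print(v,[ (f['p'][v,u].max(),*W[v,u].round(0).astype(int)) for u in(381,384,387,390)])
```

```text
222 [(np.uint8(18), np.int64(481), np.int64(275), np.int64(186)), (np.uint8(10), np.int64(497), np.int64(284), np.int64(208)), (np.uint8(10), np.int64(497), np.int64(291), np.int64(212)), (np.uint8(14), np.int64(492), np.int64(297), np.int64(210))]
224 [(np.uint8(16), np.int64(486), np.int64(277), np.int64(185)), (np.uint8(12), np.int64(499), np.int64(285), np.int64(204)), (np.uint8(10), np.int64(498), np.int64(292), np.int64(206)), (np.uint8(13), np.int64(475), np.int64(296), np.int64(184))]
226 [(np.uint8(9), np.int64(485), np.int64(278), np.int64(177)), (np.uint8(8), np.int64(496), np.int64(286), np.int64(193)), (np.uint8(12), np.int64(495), np.int64(293), np.int64(196)), (np.uint8(11), np.int64(475), np.int64(298), np.int64(177))]
228 [(np.uint8(37), np.int64(487), np.int64(280), np.int64(173)), (np.uint8(13), np.int64(492), np.int64(287), np.int64(181)), (np.uint8(12), np.int64(494), np.int64(294), np.int64(188)), (np.uint8(13), np.int64(502), np.int64(301), np.int64(201))]
230 [(np.uint8(83), np.int64(348), np.int64(264), np.int64(-1)), (np.uint8(12), np.int64(493), np.int64(28
[... 3146 characters left out ...]
4(295), np.int64(13)), (np.uint8(104), np.int64(446), np.int64(302), np.int64(16)), (np.uint8(107), np.int64(442), np.int64(310), np.int64(16)), (np.uint8(108), np.int64(431), np.int64(316), np.int64(6))]
258 [(np.uint8(102), np.int64(456), np.int64(297), np.int64(15)), (np.uint8(104), np.int64(452), np.int64(304), np.int64(15)), (np.uint8(103), np.int64(448), np.int64(312), np.int64(14)), (np.uint8(143), np.int64(431), np.int64(318), np.int64(-3))]
260 [(np.uint8(104), np.int64(464), np.int64(299), np.int64(18)), (np.uint8(108), np.int64(457), np.int64(306), np.int64(14)), (np.uint8(98), np.int64(452), np.int64(313), np.int64(12)), (np.uint8(143), np.int64(441), np.int64(320), np.int64(2))]
```

Run:
```python
from h import *
p0=np.array([158,-500.5,198])
for n,k in(("scene",0),("top",0),("scene",1),("top",1)):
    f=np.load(f"{n}{k}.npz");W=cloud(n,f['d']);x,y,z=W[...,0],W[...,1],W[...,2]
    q=p0 if k==0 else np.array([484.5,299,96.7])
    print(n,k,'tcp px',proj(n,q).round(1), 'tcp+40', proj(n,q+[0,0,40]).round(1))
    m=(f['d']>0)&(np.hypot(x-q[0],y-q[1])<75)&(z>60)
    Q=W[m]
    if len(Q):
        h,e=np.histogram(Q[:,2],np.arange(60,420,10))
        for a,b in zip(e,h):
            if b: qq=Q[(Q[:,2]>=a)&(Q[:,2]<a+10)];print(int(a),b,qq.min(0).round(0)[:2],qq.max(0).round(0)[:2])
f=np.load("scene0.npz");cv2.imwrite("pics/s0g.png",cv2.resize(f['p'][0:100,130:260,::-1],None,fx=6,fy=6))
```

```text
scene 0 tcp px [[193.5  75.9]] tcp+40 [[191.5  65.1]]
240 11 [ 149. -553.] [ 182. -451.]
250 31 [ 137. -550.] [ 183. -445.]
260 33 [ 135. -552.] [ 184. -447.]
270 36 [ 132. -552.] [ 184. -444.]
280 30 [ 142. -563.] [ 184. -445.]
290 91 [ 126. -570.] [ 193. -427.]
300 94 [ 124. -565.] [ 191. -426.]
310 111 [ 123. -566.] [ 189. -429.]
320 104 [ 120. -566.] [ 191. -430.]
330 138 [ 129. -565.] [ 190. -431.]
340 149 [ 128. -566.] [ 192. -432.]
350 26 [ 134. -529.] [ 192. -438.]
360 71 [ 134. -528.] [ 198. -461.]
370 77 [ 141. -525.] [ 195. -461.]
380 88 [ 134. -522.] [ 197. -461.]
390 80 [ 143. -524.] [ 196. -461.]
400 108 [ 129. -532.] [ 196. -462.]
top 0 tcp px [[483.  342.8]] tcp+40 [[491.2 347.2]]
240 14 [ 148. -544.] [ 182. -450.]
250 40 [ 143. -553.] [ 184. -445.]
260 32 [ 142. -551.] [ 183. -445.]
270 25 [ 146. -544.] [ 183. -445.]
280 17 [ 148. -559.] [ 184. -443.]
290 110 [ 123. -566.] [ 192. -427.]
300 76 [ 128. -567.] [ 190. -428.]
310 57 [ 132. -566.] [ 191. -427.]
320 44 [ 135. -564.] [ 190. -430.]
330 21 [ 140. -563.] [ 190. -431.]
340 16 [ 143. -438.] [ 153. -431.]
360 24 [
[... 966 characters left out ...]
70.]
390 328 [415. 234.] [546. 370.]
400 430 [413. 228.] [543. 368.]
top 1 tcp px [[167.8 211.5]] tcp+40 [[164.  210.8]]
170 1 [492. 269.] [492. 269.]
180 1 [492. 270.] [492. 270.]
190 6 [471. 263.] [488. 266.]
200 5 [466. 260.] [488. 262.]
210 45 [463. 237.] [488. 257.]
220 44 [463. 236.] [487. 258.]
230 9 [472. 253.] [486. 259.]
240 3 [484. 255.] [486. 257.]
290 1 [447. 287.] [447. 287.]
310 1 [447. 283.] [447. 283.]
320 4 [445. 278.] [449. 289.]
330 4 [447. 276.] [451. 281.]
340 11 [444. 273.] [451. 291.]
350 8 [421. 229.] [539. 323.]
360 30 [419. 227.] [542. 325.]
370 39 [417. 226.] [543. 324.]
380 88 [418. 225.] [546. 353.]
390 187 [418. 226.] [545. 366.]
400 403 [416. 228.] [542. 365.]
```

View pics/s0g.png

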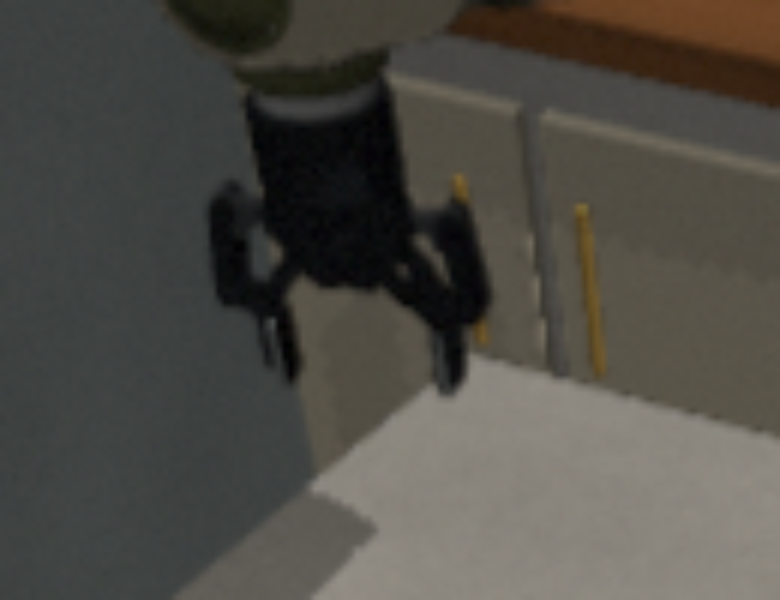

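```bash
python3 -m jog '[{"linear":[0.05,-0.006,0.002],"rotation":[0,0,0],"grip":45},{"linear":[0.05,-0.006,0.002],"rotation":[0,0,0],"grip":45},{"linear":[0.1,-0.006,0.002],"rotation":[0,0,0],"grip":45},{"linear":[0.2,-0.006,0.002],"rotation":[0,0,0],"grip":45},{"linear":[0.3,-0.006,0.002],"rotation":[0,0,0],"grip":45},{"linear":[0.36,-0.006,0.002],"rotation":[0,0,0],"grip":45},{"linear":[0.4,-0.006,0.002],"rotation":[0,0,0],"grip":45},{"linear":[0.42,-0.006,0.002],"rotation":[0,0,0],"grip":45},{"linear":[0.43,-0.006,0.002],"rotation":[0,0,0],"grip":45},{"linear":[0.43,-0.006,0.002],"rotation":[0,0,0],"grip":45}]' 80
python3 - <<'E'
from h import *
st()
p,d=capture("scene");cv2.imwrite("pics/s4.png",cv2.resize(p[180:340,280:460,::-1],None,fx=4,fy=3.7));
E
```

```text
time_s: 5.27
eef_pos: [480.9, 298.1, -34.8]
ee_rot: [-0.463, -0.534, -0.464, 0.534]
force: [1.5, 0.3, 0.2]
grip_width: 0.527
t 5.27 p [480.9 298.1 -34.8] F [1.5 0.3 0.2] T [ 0.05  0.   -0.02] g 45.0 q [0.35 0.68 1.6  0.   0.86 2.06]
```

View pics/s4.png

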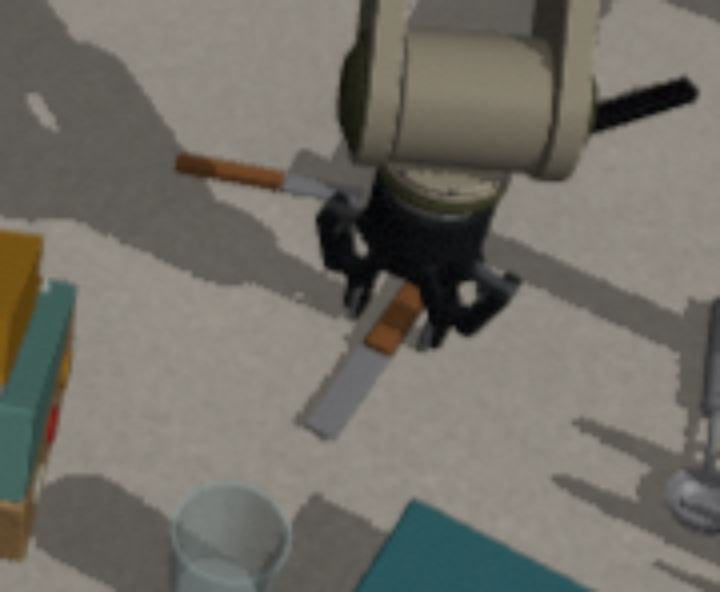

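```bash
python3 -m jog '[{"linear":[0,0.005,0],"rotation":[0,0,0],"grip":25},{"linear":[0,0.005,0],"rotation":[0,0,0],"grip":10},{"linear":[0,0.005,0],"rotation":[0,0,0],"grip":8},{"linear":[0,0.005,0],"rotation":[0,0,0],"grip":8},{"linear":[0,0.005,0],"rotation":[0,0,0],"grip":8},{"linear":[0,0.005,0],"rotation":[0,0,0],"grip":8}]' 80
python3 - <<'E'
from h import *
st()
E
```

```text
time_s: 5.82
eef_pos: [484.3, 298.3, -32.5]
ee_rot: [0.464, 0.536, 0.463, -0.533]
force: [-2.0, -2.3, 13.0]
grip_width: 0.212
t 5.82 p [484.3 298.3 -32.5] F [-2.  -2.3 13. ] T [-0.56  0.33 -0.03] g 18.1 q [0.35 0.68 1.59 0.   0.87 2.06]
```

```bash
python3 -m jog '[{"linear":[-0.05,0,0],"rotation":[0,0,0],"grip":8},{"linear":[-0.15,0,0],"rotation":[0,0,0],"grip":8},{"linear":[-0.28,0,0],"rotation":[0,0,0],"grip":8},{"linear":[-0.4,0,0],"rotation":[0,0,0],"grip":8},{"linear":[-0.4,0,0],"rotation":[0,0,0],"grip":8},{"linear":[-0.4,0,0],"rotation":[0,0,0],"grip":8}]' 90
cat >> h.py <<'E'
XO=-32.5
def blade(ut,h=4.5,y=0,pitch=0):
    "TCP pose for blade tip (mid thickness) at toy u,h ; pitch = extra blade nose-up rel. deck (deg)"
    a=np.radians(pitch);yx=toyv(np.cos(a),0,np.sin(a));xx=-toyv(-np.sin(a),0,np.cos(a));M=axes(xx,yx)
    tip=toyp(ut,y,h)
    O=tip-110*yx+6.5*xx   # underside origin (tool x points down => underside is +x of mid-thickness)
    return O-XO*xx,M
E
python3 - <<'E'
from h import *
st()
rows(*blade(-90,35),'hover')
p,d=capture("scene");cv2.imwrite("pics/s5.png",cv2.resize(p[160:320,280:460,::-1],None,fx=4,fy=3.7));
E
```

```text
time_s: 6.32
eef_pos: [485.1, 298.5, 89.9]
ee_rot: [0.464, 0.537, 0.462, -0.531]
force: [0.6, 0.7, -1.3]
grip_width: 0.204
t 6.32 p [485.1 298.5  89.9] F [ 0.6  0.7 -1.3] T [-0.01 -0.   -0.04] g 17.4 q [0.35 0.51 1.51 0.   1.11 2.06]
hover lin [0.1777, 0.2277, 0.9126] rot [-0.8027, 0.1721, 0.8425]
```

View pics/s5.png

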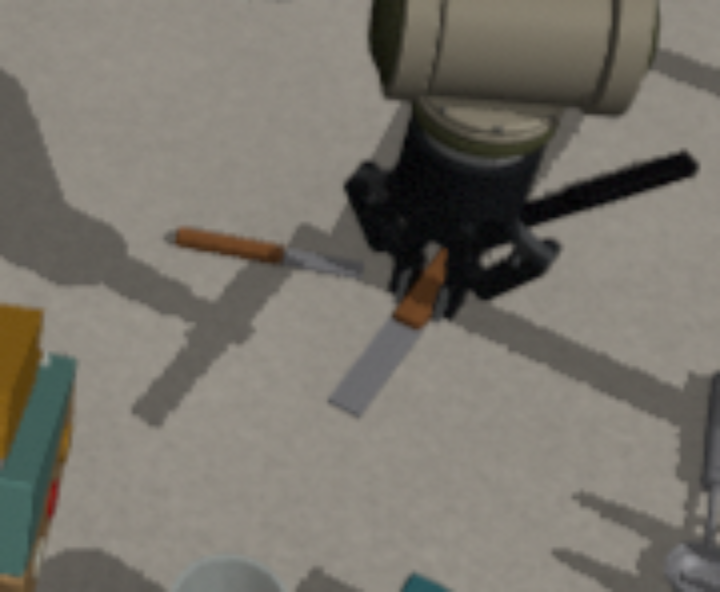

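```bash
python3 -m jog '[{"linear":[0,0.05,0.2],"rotation":[-0.2,0.04,0.2],"grip":8},{"linear":[0,0.1,0.4],"rotation":[-0.4,0.08,0.42],"grip":8},{"linear":[0.05,0.15,0.6],"rotation":[-0.6,0.13,0.63],"grip":8},{"linear":[0.1,0.2,0.8],"rotation":[-0.8,0.17,0.84],"grip":8},{"linear":[0.178,0.228,0.912],"rotation":[-0.803,0.172,0.843],"grip":8},{"linear":[0.178,0.228,0.912],"rotation":[-0.803,0.172,0.843],"grip":8},{"linear":[0.178,0.228,0.912],"rotation":[-0.803,0.172,0.843],"grip":8},{"linear":[0.178,0.228,0.912],"rotation":[-0.803,0.172,0.843],"grip":8},{"linear":[0.178,0.228,0.912],"rotation":[-0.803,0.172,0.843],"grip":8},{"linear":[0.178,0.228,0.912],"rotation":[-0.803,0.172,0.843],"grip":8},{"linear":[0.178,0.228,0.912],"rotation":[-0.803,0.172,0.843],"grip":8}]'
python3 - <<'E'
from h import *
st()
rows(*blade(-90,35),'hover')
for n in("scene","top"):
    p,d=capture(n);np.savez(n+"2.npz",p=p,d=d)
    print(n,'tip px',proj(n,toyp(-90,0,35)),proj(n,toyp(-90-85,0,35)))
    u,v=proj(n,toyp(-110,0,35))[0].astype(int);a=max(u-90,0);b=max(v-75,0)
    cv2.imwrite(f"pics/{n}6.png",cv2.resize(p[b:b+150,a:a+180,::-1],None,fx=4,fy=4));print(a,b)
E
```

```text
time_s: 7.28
eef_pos: [512.5, 15.8, 32.4]
ee_rot: [0.639, 0.541, 0.456, -0.301]
force: [0.3, 0.2, -1.2]
grip_width: 0.209
t 7.28 p [512.5  15.8  32.4] F [ 0.3  0.2 -1.2] T [-0.06  0.21  0.03] g 17.9 q [-0.34  0.33  2.08  0.59  0.44  0.47]
hover lin [-0.0069, 0.0124, -0.0054] rot [-0.0091, 0.0011, 0.0132]
scene tip px [[274.12446823 237.69389088]] [[280.54023476 223.82249824]]
185 159
top tip px [[263.57330516 170.00493075]] [[271.24088215 198.71523748]]
175 101
```

View pics/scene6.png

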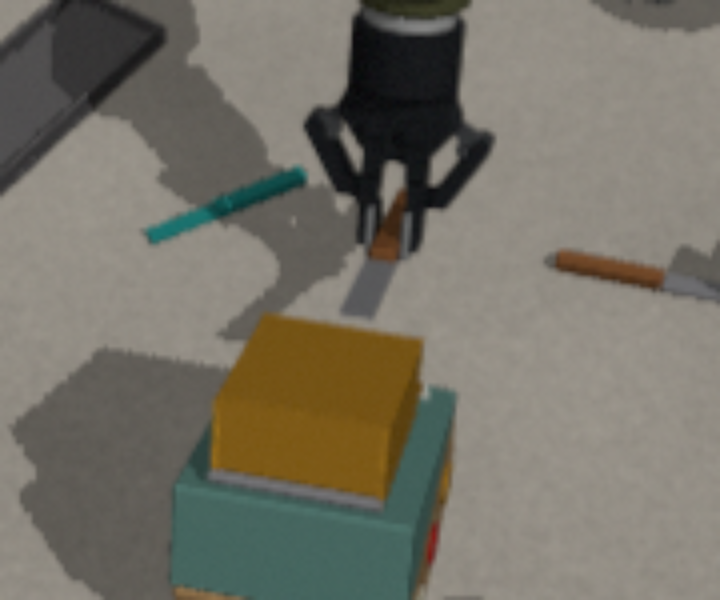

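View pics/top6.png

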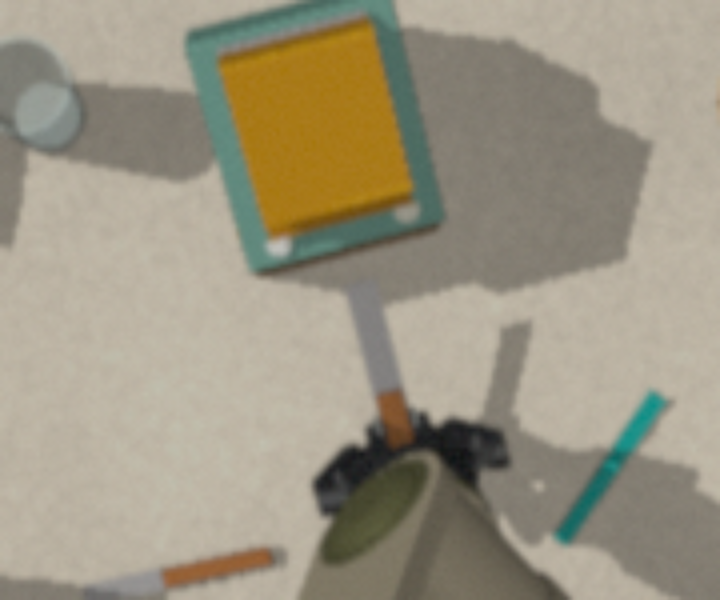

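Run:
```python
from h import *
p0,M0,s=cur()
xx,yy,zz=M0.T
O=p0+XO*xx
for n in("scene","top"):
    f=np.load(n+"2.npz");W=cloud(n,f['d']);V=(W-O)
    a=V@yy;b=V@zz;c=-(V@xx)   # spreader frame x, -y?, z
    m=(a>35)&(a<125)&(abs(b)<20)&(abs(c-6)<25)&(f['d']>0)
    A=np.c_[a[m],b[m],c[m]]
    co=np.polyfit(A[:,0],A[:,2],1);print(n,len(A),'x range',np.percentile(A[:,0],[1,99]).round(1),'lat slope/center',np.polyfit(A[:,0]-110,A[:,1],1).round(3),'top surf: z at x=40,110',np.polyval(co,[40,110]).round(1),'std',A[:,2].std().round(2))
rows(*blade(-62,4.5),'pre')
rows(*blade(-80,4.5),'pre80')
```

```text
scene 112 x range [ 39.4 107.1] lat slope/center [0.021 2.454] top surf: z at x=40,110 [8.7 7.7] std 1.11
top 208 x range [ 35.5 107. ] lat slope/center [0.006 1.901] top surf: z at x=40,110 [7.9 7. ] std 2.0
pre lin [0.0959, 0.1026, 0.0022] rot [-0.0009, -0.0013, 0.0106]
pre80 lin [0.0963, 0.0426, 0.0022] rot [-0.0009, -0.0013, 0.0106]
```

```bash
python3 -m jog '[{"linear":[0.05,0.02,0.002],"rotation":[0,-0.001,0.01],"grip":8},{"linear":[0.08,0.03,0.002],"rotation":[0,-0.001,0.01],"grip":8},{"linear":[0.096,0.0426,0.002],"rotation":[0,-0.001,0.01],"grip":8},{"linear":[0.096,0.0426,0.002],"rotation":[0,-0.001,0.01],"grip":8},{"linear":[0.096,0.0426,0.002],"rotation":[0,-0.001,0.01],"grip":8},{"linear":[0.096,0.0426,0.002],"rotation":[0,-0.001,0.01],"grip":8}]'
python3 - <<'E'
from h import *
st()
rows(*blade(-80,4.7),'pre80')
rows(*blade(-62,4.7),'62')
rows(*blade(-4,4.7),'in')
E
```

```text
time_s: 7.88
eef_pos: [535.5, 24.4, 12.8]
ee_rot: [0.641, 0.541, 0.456, -0.297]
force: [-0.1, 0.0, 0.9]
grip_width: 0.207
t 7.88 p [535.5  24.4  12.8] F [-0.1  0.   0.9] T [-0.08  0.24  0.  ] g 17.7 q [-0.3   0.41  2.03  0.63  0.39  0.45]
pre80 lin [0.0006, -0.0003, 0.0022] rot [0.0008, -0.001, 0.0003]
62 lin [0.0006, 0.0597, 0.0022] rot [0.0008, -0.001, 0.0003]
in lin [0.0006, 0.253, 0.0023] rot [0.0008, -0.001, 0.0003]
```

```bash
python3 -m jog '[{"linear":[0,0.03,0.002],"rotation":[0,0,0],"grip":8},{"linear":[0,0.06,0.002],"rotation":[0,0,0],"grip":8},{"linear":[0,0.09,0.002],"rotation":[0,0,0],"grip":8},{"linear":[0,0.12,0.002],"rotation":[0,0,0],"grip":8},{"linear":[0,0.12,0.002],"rotation":[0,0,0],"grip":8}]'
python3 - <<'E'
from h import *
st()
rows(*blade(-4,4.7),'in')
p,d=capture("scene");cv2.imwrite("pics/s7.png",cv2.resize(p[170:320,200:380,::-1],None,fx=4,fy=4))
E
```

```text
time_s: 8.3
eef_pos: [568.4, 32.4, 29.4]
ee_rot: [0.642, 0.541, 0.455, -0.297]
force: [0.1, -0.1, -0.9]
grip_width: 0.209
t 8.3 p [568.4  32.4  29.4] F [ 0.1 -0.1 -0.9] T [-0.06  0.2   0.  ] g 17.8 q [-0.26  0.43  1.93  0.51  0.45  0.61]
in lin [0.0031, 0.1274, -0.0005] rot [0.0027, 0.0012, -0.0043]
```

View pics/s7.png

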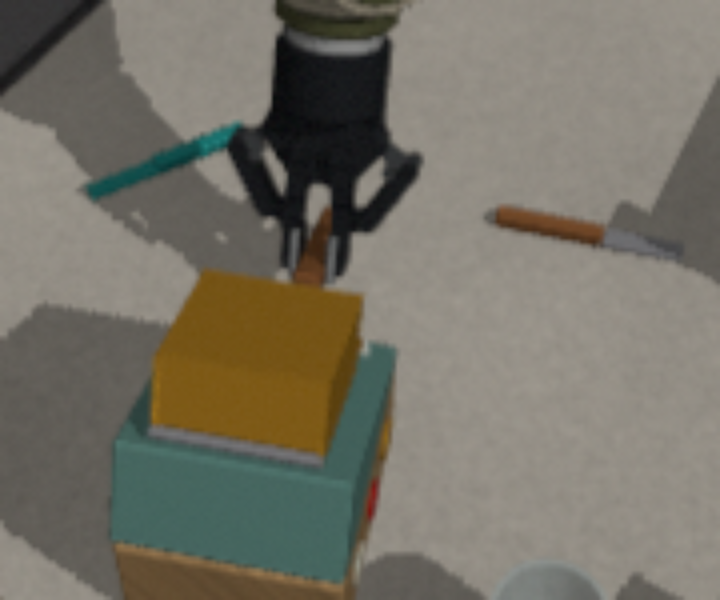

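```bash
python3 -m jog '[{"linear":[0.002,0.03,0],"rotation":[0,0,0],"grip":8},{"linear":[0.002,0.06,0],"rotation":[0,0,0],"grip":8},{"linear":[0.002,0.094,0],"rotation":[0,0,0],"grip":8},{"linear":[0.002,0.094,0],"rotation":[0,0,0],"grip":8},{"linear":[0.002,0.094,0],"rotation":[0,0,0],"grip":8}]' 100
python3 - <<'E'
from h import *
st()
for a in((-14,4.7),(-14,30),(-14,52),(10,75),(35,93),(70,100)): rows(*blade(*a),a)
E
```

```text
time_s: 8.77
eef_pos: [591.6, 39.3, 39.8]
ee_rot: [0.642, 0.541, 0.456, -0.297]
force: [-0.5, -0.9, -1.0]
grip_width: 0.198
t 8.77 p [591.6  39.3  39.8] F [-0.5 -0.9 -1. ] T [-0.04  0.2   0.04] g 16.9 q [-0.23  0.45  1.86  0.45  0.49  0.71]
(-14, 4.7) lin [0.0002, 0.0062, 0.0013] rot [0.0031, -0.0009, -0.0012]
(-14, 30) lin [-0.0841, 0.0062, 0.0013] rot [0.0031, -0.0009, -0.0012]
(-14, 52) lin [-0.1574, 0.0062, 0.0012] rot [0.0031, -0.0009, -0.0012]
(10, 75) lin [-0.2341, 0.0863, 0.0013] rot [0.0031, -0.0009, -0.0012]
(35, 93) lin [-0.294, 0.1697, 0.0014] rot [0.0031, -0.0009, -0.0012]
(70, 100) lin [-0.3173, 0.2863, 0.0016] rot [0.0031, -0.0009, -0.0012]
```

```bash
python3 -m jog '[{"linear":[-0.03,0.006,0.001],"rotation":[0,0,0],"grip":8},{"linear":[-0.06,0.006,0.001],"rotation":[0,0,0],"grip":8},{"linear":[-0.09,0.006,0.001],"rotation":[0,0,0],"grip":8},{"linear":[-0.12,0.006,0.001],"rotation":[0,0,0],"grip":8},{"linear":[-0.16,0.01,0.001],"rotation":[0,0,0],"grip":8},{"linear":[-0.185,0.03,0.001],"rotation":[0,0,0],"grip":8},{"linear":[-0.21,0.06,0.001],"rotation":[0,0,0],"grip":8},{"linear":[-0.235,0.085,0.001],"rotation":[0,0,0],"grip":8},{"linear":[-0.265,0.125,0.001],"rotation":[0,0,0],"grip":8},{"linear":[-0.294,0.17,0.001],"rotation":[0,0,0],"grip":8},{"linear":[-0.294,0.17,0.001],"rotation":[0,0,0],"grip":8}]' 100
python3 - <<'E'
from h import *
st()
for a in((35,93),(70,100),(100,103),(120,97),(140,85),(150,78)): rows(*blade(*a),a)
p,d=capture("scene");cv2.imwrite("pics/s8.png",cv2.resize(p[140:320,180:400,::-1],None,fx=3.5,fy=3.3))
E
```

```text
time_s: 9.68
eef_pos: [602.4, 41.3, 144.8]
ee_rot: [0.643, 0.541, 0.454, -0.296]
force: [1.0, 1.9, 0.3]
grip_width: 0.207
t 9.68 p [602.4  41.3 144.8] F [1.  1.9 0.3] T [-0.18  0.06  0.42] g 17.7 q [-0.22  0.31  1.73  0.3   0.73  0.89]
(35, 93) lin [0.0076, -0.0115, -0.002] rot [0.0056, 0.004, -0.0116]
(70, 100) lin [-0.015, 0.1053, -0.0016] rot [0.0056, 0.004, -0.0116]
(100, 103) lin [-0.0244, 0.2053, -0.0014] rot [0.0056, 0.004, -0.0116]
(120, 97) lin [-0.0041, 0.2719, -0.0012] rot [0.0056, 0.004, -0.0116]
(140, 85) lin [0.0363, 0.3383, -0.0011] rot [0.0056, 0.004, -0.0116]
(150, 78) lin [0.0598, 0.3715, -0.0011] rot [0.0056, 0.004, -0.0116]
```

View pics/s8.png

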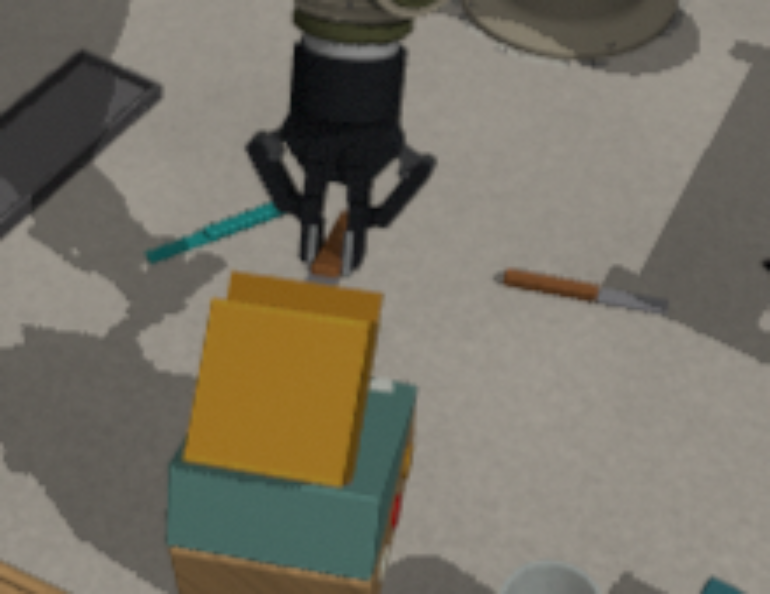

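```bash
python3 -m jog '[{"linear":[-0.005,0.05,-0.001],"rotation":[0.005,0.004,-0.01],"grip":8},{"linear":[-0.015,0.1,-0.001],"rotation":[0.005,0.004,-0.01],"grip":8},{"linear":[-0.02,0.15,-0.001],"rotation":[0.005,0.004,-0.01],"grip":8},{"linear":[-0.024,0.2,-0.001],"rotation":[0.005,0.004,-0.01],"grip":8},{"linear":[-0.015,0.24,-0.001],"rotation":[0.005,0.004,-0.01],"grip":8},{"linear":[-0.004,0.27,-0.001],"rotation":[0.005,0.004,-0.01],"grip":8},{"linear":[0.015,0.305,-0.001],"rotation":[0.005,0.004,-0.01],"grip":8},{"linear":[0.036,0.338,-0.001],"rotation":[0.005,0.004,-0.01],"grip":8},{"linear":[0.06,0.372,-0.001],"rotation":[0.005,0.004,-0.01],"grip":8},{"linear":[0.06,0.372,-0.001],"rotation":[0.005,0.004,-0.01],"grip":8},{"linear":[0.06,0.372,-0.001],"rotation":[0.005,0.004,-0.01],"grip":8}]' 100
python3 - <<'E'
from h import *
st()
p0,M0,s=cur();tip=p0+XO*M0[:,0]+110*M0[:,1]-6.5*M0[:,0];print('tip',totoy(tip).round(1))
p,d=capture("scene");cv2.imwrite("pics/s9.png",cv2.resize(p[140:320,180:400,::-1],None,fx=3.5,fy=3.3))
E
```

```text
time_s: 10.65
eef_pos: [705.1, 70.4, 172.8]
ee_rot: [0.64, 0.54, 0.457, -0.298]
force: [0.0, -0.4, -0.8]
grip_width: 0.204
t 10.65 p [705.1  70.4 172.8] F [ 0.  -0.4 -0.8] T [0.   0.23 0.01] g 17.4 q [-0.13  0.5   1.37  0.21  0.89  1.07]
tip [147.2   0.5  75.2]
```

View pics/s9.png

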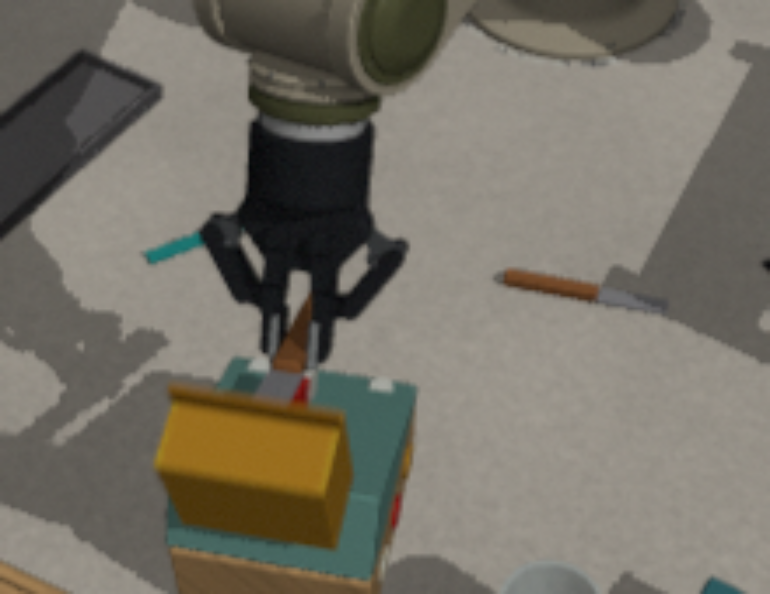

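```bash
python3 -m jog '[{"linear":[0,-0.06,0],"rotation":[0,0,0],"grip":8},{"linear":[0,-0.14,0],"rotation":[0,0,0],"grip":8},{"linear":[0,-0.25,0],"rotation":[0,0,0],"grip":8},{"linear":[0,-0.37,0],"rotation":[0,0,0],"grip":8},{"linear":[-0.04,-0.49,0],"rotation":[0,0,0],"grip":8},{"linear":[-0.1,-0.6,0],"rotation":[0,0,0],"grip":8},{"linear":[-0.1,-0.6,0],"rotation":[0,0,0],"grip":8}]' 90
cat >> h.py <<'E'
TR=np.array([446.,-347.]);TY=-.105
def tray(z,off=15):
    d=np.array([np.cos(TY),np.sin(TY),0]);M=axes([0,0,-1],d)
    O=np.array([TR[0],TR[1],z])-off*d
    return O-XO*M[:,0],M
E
python3 - <<'E'
from h import *
st()
rows(*tray(150),'tray150'); print(tray(150)[0])
p,d=capture("scene");cv2.imwrite("pics/s10.png",cv2.resize(p[140:320,180:400,::-1],None,fx=3.5,fy=3.3))
E
```

```text
time_s: 11.28
eef_pos: [528.8, 24.2, 123.4]
ee_rot: [0.639, 0.54, 0.459, -0.3]
force: [1.0, -0.8, -0.4]
grip_width: 0.205
t 11.28 p [528.8  24.2 123.4] F [ 1.  -0.8 -0.4] T [-0.04  0.19 -0.04] g 17.5 q [-0.31  0.19  1.95  0.37  0.67  0.75]
tray150 lin [-0.2513, -0.586, 1.1036] rot [0.7274, -0.1668, -0.8458]
[ 431.08261156 -345.42789247  117.5       ]
```

View pics/s10.png

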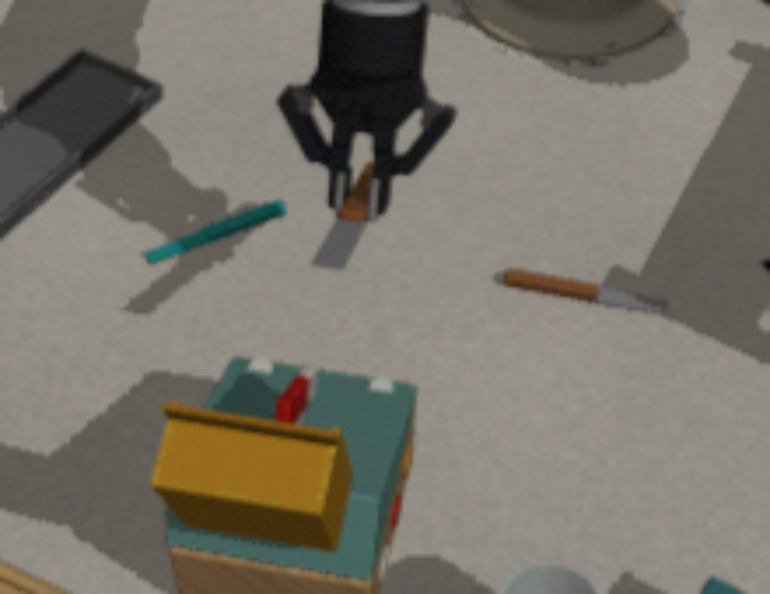

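```bash
python3 -m jog '[{"linear":[-0.08,-0.15,0.2],"rotation":[0.18,-0.04,-0.21],"grip":8},{"linear":[-0.15,-0.25,0.4],"rotation":[0.36,-0.08,-0.42],"grip":8},{"linear":[-0.18,-0.35,0.6],"rotation":[0.54,-0.125,-0.63],"grip":8},{"linear":[-0.2,-0.45,0.8],"rotation":[0.727,-0.167,-0.846],"grip":8},{"linear":[-0.23,-0.52,0.98],"rotation":[0.727,-0.167,-0.846],"grip":8},{"linear":[-0.23,-0.52,0.98],"rotation":[0.727,-0.167,-0.846],"grip":8},{"linear":[-0.23,-0.52,0.98],"rotation":[0.727,-0.167,-0.846],"grip":8},{"linear":[-0.23,-0.52,0.98],"rotation":[0.727,-0.167,-0.846],"grip":8},{"linear":[-0.23,-0.52,0.98],"rotation":[0.727,-0.167,-0.846],"grip":8},{"linear":[-0.23,-0.52,0.98],"rotation":[0.727,-0.167,-0.846],"grip":8},{"linear":[-0.23,-0.52,0.98],"rotation":[0.727,-0.167,-0.846],"grip":8}]' 90
python3 - <<'E'
from h import *
st()
rows(*tray(60),'tray60')
E
```

```text
time_s: 12.25
eef_pos: [444.6, -304.5, 121.5]
ee_rot: [0.474, 0.527, 0.471, -0.525]
force: [0.7, 1.4, -1.5]
grip_width: 0.207
t 12.25 p [ 444.6 -304.5  121.5] F [ 0.7  1.4 -1.5] T [0.01 0.01 0.02] g 17.7 q [-0.82  0.41  1.57  0.    1.16  0.86]
tray60 lin [0.3132, -0.0318, 0.1403] rot [-0.0032, 0.001, -0.0087]
```

```bash
python3 -m jog '[{"linear":[0.1,-0.032,0.14],"rotation":[0,0,-0.008],"grip":8},{"linear":[0.2,-0.032,0.14],"rotation":[0,0,-0.008],"grip":8},{"linear":[0.31,-0.032,0.14],"rotation":[0,0,-0.008],"grip":8},{"linear":[0.31,-0.032,0.14],"rotation":[0,0,-0.008],"grip":8},{"linear":[0.31,-0.032,0.14],"rotation":[0,0,-0.008],"grip":8},{"linear":[0.31,-0.032,0.14],"rotation":[0,0,-0.008],"grip":8}]' 90
python3 - <<'E'
from h import *
st()
rows(*tray(5.5),'tray5.5')
p0,M0,s=cur();O=p0+XO*M0[:,0]
for n in("scene","top"):
    p,d=capture(n);u,v=proj(n,O)[0].astype(int);a=max(u-80,0);b=max(v-65,0)
    cv2.imwrite(f"pics/{n}11.png",cv2.resize(p[b:b+130,a:a+160,::-1],None,fx=4.5,fy=4.5))
E
```

```text
time_s: 12.75
eef_pos: [432.4, -345.2, 30.6]
ee_rot: [-0.474, -0.525, -0.472, 0.526]
force: [-0.1, 0.2, 0.0]
grip_width: 0.207
t 12.75 p [ 432.4 -345.2   30.6] F [-0.1  0.2  0. ] T [-0.01 -0.02 -0.03] g 17.7 q [-0.89  0.56  1.61 -0.    0.97  0.79]
tray5.5 lin [0.192, -0.0048, 0.0009] rot [0.0001, 0.005, -0.0049]
```

View pics/scene11.png

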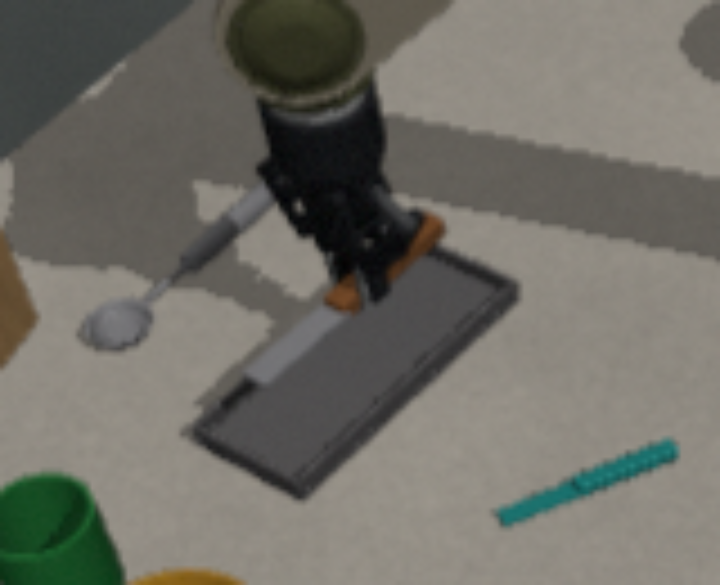

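View pics/top11.png

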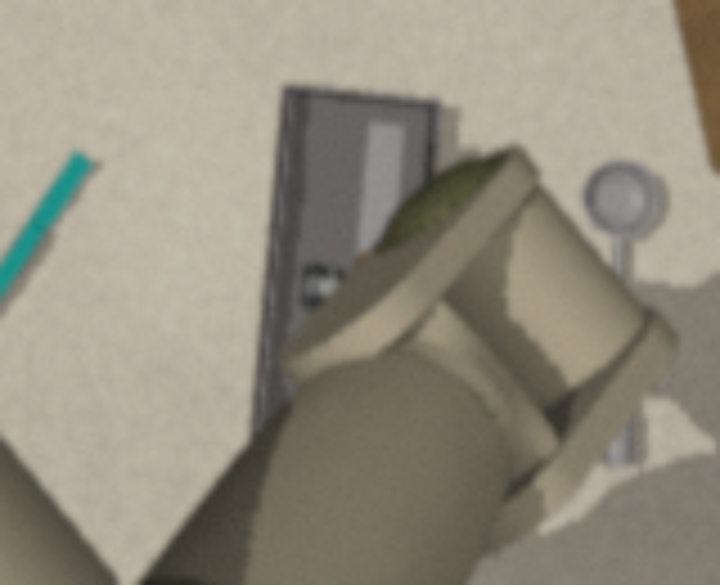

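```bash
python3 -m jog '[{"linear":[0.08,-0.004,0],"rotation":[0,0,0],"grip":8},{"linear":[0.14,-0.004,0],"rotation":[0,0,0],"grip":8},{"linear":[0.175,-0.004,0],"rotation":[0,0,0],"grip":8},{"linear":[0.192,-0.004,0],"rotation":[0,0,0],"grip":8},{"linear":[0.192,-0.004,0],"rotation":[0,0,0],"grip":8},{"linear":[0.192,-0.004,0],"rotation":[0,0,0],"grip":8}]' 90
python3 - <<'E'
from h import *
st()
rows(*tray(4.5),'tray')
E
```

```text
time_s: 13.35
eef_pos: [431.8, -346.1, -25.8]
ee_rot: [-0.475, -0.525, -0.471, 0.526]
force: [-0.4, -0.1, -0.2]
grip_width: 0.203
t 13.35 p [ 431.8 -346.1  -25.8] F [-0.4 -0.1 -0.2] T [-0.02  0.02  0.01] g 17.4 q [-0.89  0.65  1.64 -0.    0.85  0.79]
tray lin [0.0073, -0.0026, -0.0021] rot [-0.0006, 0.0085, -0.0084]
```

```bash
python3 -m jog '[{"linear":[0.007,0,0],"rotation":[0,0,0],"grip":8},{"linear":[0.007,0,0],"rotation":[0,0,0],"grip":8},{"linear":[0.007,0,0],"rotation":[0,0,0],"grip":20},{"linear":[0.007,0,0],"rotation":[0,0,0],"grip":34},{"linear":[0.007,0,0],"rotation":[0,0,0],"grip":34},{"linear":[0.007,0,0],"rotation":[0,0,0],"grip":34},{"linear":[-0.03,0,0],"rotation":[0,0,0],"grip":34},{"linear":[-0.1,0,0],"rotation":[0,0,0],"grip":34},{"linear":[-0.2,0,0],"rotation":[0,0,0],"grip":34},{"linear":[-0.33,0,0],"rotation":[0,0,0],"grip":34},{"linear":[-0.45,0,0],"rotation":[0,0,0],"grip":34},{"linear":[-0.45,0,0],"rotation":[0,0,0],"grip":34}]' 90
python3 - <<'E'
from h import *
st()
for n in("scene","top"):
    p,d=capture(n);np.savez(n+"3.npz",p=p,d=d);W=cloud(n,d);x,y,z=W[...,0],W[...,1],W[...,2]
    cv2.imwrite(f"pics/{n}12.png",p[:,:,::-1])
    hsv=cv2.cvtColor(p,cv2.COLOR_RGB2HSV).astype(int)
    m=(d>0)&(hsv[...,1]>110)&(hsv[...,0]<14)&(z>2)&(z<60)&(y<-280)&(y>-400)&(x>300)&(x<600)
    if m.sum()>10: rect(W[m],'handle')
    # key
    m=(d>0)&(hsv[...,1]>140)&((hsv[...,0]<8)|(hsv[...,0]>172))&(z>135)&(abs(x-690)<90)&(abs(y-65)<70)
    Q=np.array([totoy(q) for q in W[m]]);print(n,'red n',len(Q)); 
    if len(Q): print(Q.mean(0).round(1),Q.min(0).round(1),Q.max(0).round(1))
E
```

```text
time_s: 14.35
eef_pos: [433.5, -348.0, 117.2]
ee_rot: [-0.48, -0.525, -0.466, 0.526]
force: [-0.2, -1.0, 1.8]
grip_width: 0.4
t 14.35 p [ 433.5 -348.   117.2] F [-0.2 -1.   1.8] T [-0.03 -0.03  0.01] g 34.1 q [-0.89  0.44  1.53 -0.    1.15  0.79]
handle 171 c [ 406.6 -340.4] size [ 24.2 108.3] ang 86.91 z [ 8.6 19.9 23.8]
scene red n 87
[36.1  1.  38.7] [14.2 -6.5 24.4] [53.3  6.1 47.4]
handle 38 c [ 434.4 -341. ] size [ 9.4 47.5] ang 82.58 z [10.5 18.6 23.3]
top red n 50
[32.2 -1.4 43.9] [13.  -6.7 37.3] [50.5  3.6 47.7]
```

View pics/scene12.png

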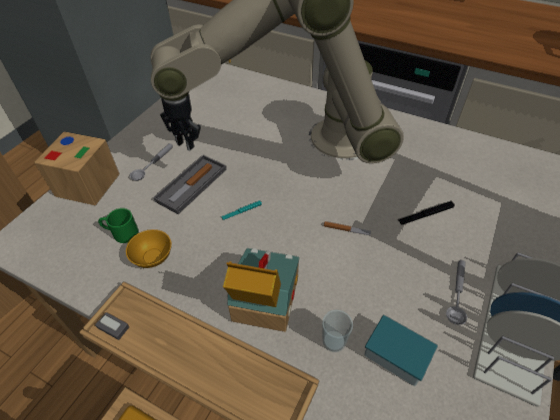

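View pics/top12.png

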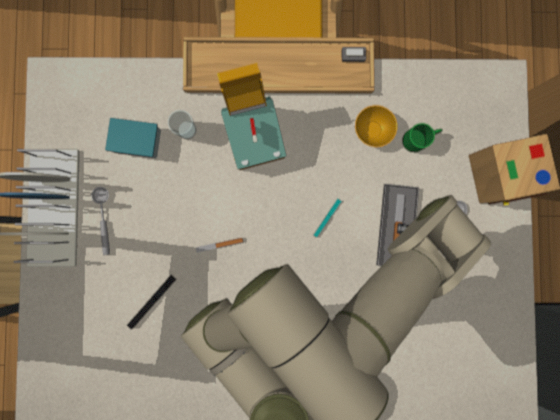

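```bash
cat >> h.py <<'E'
def keyp(h,phi,u=20,y=0):
    xx=-toyv(0,0,1);M=axes(xx,toyv(np.cos(phi),-np.sin(phi),0))
    return toyp(u,y,h),M
E
python3 - <<'E'
from h import *
print(keyp(70,0)[0]);rows(*keyp(70,0),'hover')
f=np.load("top3.npz");cv2.imwrite("pics/t12z.png",cv2.resize(f['p'][60:180,200:310,::-1],None,fx=6,fy=5))
E
```

```text
[676.74431866  62.09374519 195.89391033]
hover lin [-0.288, 0.6714, -1.4364] rot [-0.726, 0.177, 0.852]
```

View pics/t12z.png

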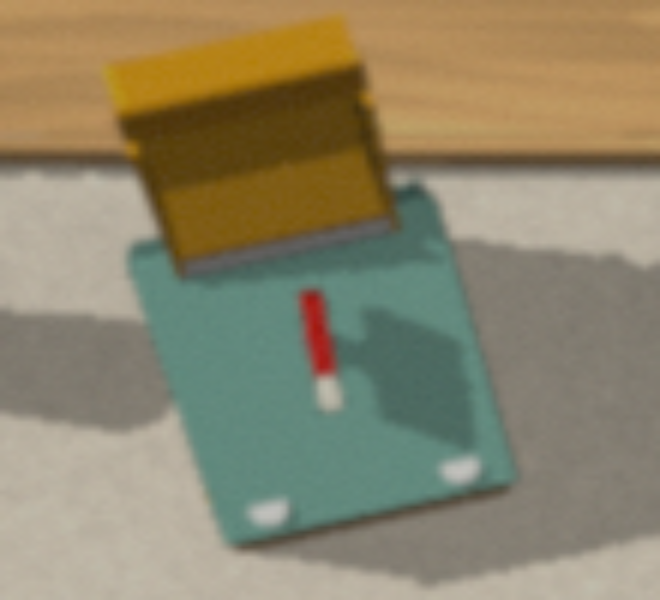

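Run:
```python
from h import *
for n in("top","scene"):
    f=np.load(n+"3.npz");p=f['p'];W=cloud(n,f['d']);hsv=cv2.cvtColor(p,cv2.COLOR_RGB2HSV).astype(int)
    for ang in(0,-5,-8,-12):
        a=np.radians(ang);c=[toyp(20+s*30*np.cos(a),s*30*np.sin(a),44) for s in(-1,1)]
        e=proj(n,c);print(n,ang,e.round(1).tolist(),'img dir',np.degrees(np.arctan2(*(e[1]-e[0]))).round(1))
    # key pixels: cloud pts with h>26, |u-20|<40, |y|<20
    T=np.apply_along_axis(totoy,2,W) if False else None
    V=W-np.array([*TOY,124]);V=V@R.from_rotvec([0,0,-YAW]).as_matrix().T
    u=V[...,0]*C+V[...,2]*S;h=-V[...,0]*S+V[...,2]*C;y=V[...,1]
    m=(f['d']>0)&(abs(u-20)<40)&(abs(y)<30)&(h>36)&(h<52)
    vv,uu=np.nonzero(m);r=cv2.minAreaRect(np.c_[uu,vv].astype(np.float32));print('px rect',r,m.sum())
    print('toy pts slope y/u',np.polyfit(u[m],y[m],1),'u',u[m].min(),u[m].max(),'ymean',y[m].mean(),'h',h[m].mean())
```

```text
top 0 [[256.2, 142.2], [250.2, 119.7]] img dir -165.0
top -5 [[255.2, 142.4], [251.2, 119.4]] img dir -170.1
top -8 [[254.6, 142.5], [251.8, 119.3]] img dir -173.1
top -12 [[253.8, 142.6], [252.6, 119.3]] img dir -177.1
px rect ((253.28244018554688, 130.45541381835938), (23.654325485229492, 3.8470771312713623), 81.02737426757812) 94
toy pts slope y/u [-0.10152134  1.6930774 ] u -9.480336483820567 50.54122302986976 ymean -0.5071886519922897 h 43.869697738082756
scene 0 [[267.4, 249.4], [261.6, 262.0]] img dir -25.1
scene -5 [[268.5, 249.6], [260.4, 261.8]] img dir -33.5
scene -8 [[269.1, 249.7], [259.8, 261.6]] img dir -38.2
scene -12 [[269.9, 250.0], [258.9, 261.4]] img dir -43.9
px rect ((264.689208984375, 257.1351318359375), (5.231143951416016, 17.785888671875), 35.53767776489258) 88
toy pts slope y/u [-0.12160054  4.50187027] u -8.492828155608745 53.33061603730199 ymean 1.4205563288802745 h 42.89938618106598
```

```bash
python3 -m jog '[{"linear":[-0.1,0.05,-0.1],"rotation":[0,0,0],"grip":34},{"linear":[-0.2,0.12,-0.25],"rotation":[-0.15,0.04,0.2],"grip":34},{"linear":[-0.28,0.2,-0.42],"rotation":[-0.3,0.08,0.4],"grip":34},{"linear":[-0.32,0.28,-0.58],"rotation":[-0.4,0.13,0.6],"grip":34},{"linear":[-0.35,0.34,-0.72],"rotation":[-0.5,0.177,0.85],"grip":34},{"linear":[-0.38,0.4,-0.85],"rotation":[-0.55,0.177,0.85],"grip":34},{"linear":[-0.4,0.46,-0.98],"rotation":[-0.55,0.177,0.85],"grip":34},{"linear":[-0.4,0.46,-0.98],"rotation":[-0.55,0.177,0.85],"grip":34},{"linear":[-0.4,0.46,-0.98],"rotation":[-0.55,0.177,0.85],"grip":34}]'
python3 - <<'E'
from h import *
st();rows(*keyp(60,.11),'hover')
E
```

```text
time_s: 15.2
eef_pos: [600.0, -63.4, 230.0]
ee_rot: [0.622, 0.565, 0.437, -0.321]
force: [-0.3, -0.7, -0.5]
grip_width: 0.4
t 15.2 p [600.  -63.4 230. ] F [-0.3 -0.7 -0.5] T [-0.08  0.2  -0.02] g 34.2 q [-0.43  0.23  1.59  0.31  0.99  0.84]
hover lin [0.2813, 0.2457, -0.363] rot [0.0524, 0.0329, -0.0032]
```

```bash
python3 -m jog '[{"linear":[0.05,0.08,-0.12],"rotation":[0.05,0.033,-0.003],"grip":34},{"linear":[0.08,0.16,-0.24],"rotation":[0.05,0.033,-0.003],"grip":34},{"linear":[0.12,0.246,-0.363],"rotation":[0.05,0.033,-0.003],"grip":34},{"linear":[0.2,0.246,-0.363],"rotation":[0.05,0.033,-0.003],"grip":34},{"linear":[0.281,0.246,-0.363],"rotation":[0.05,0.033,-0.003],"grip":34},{"linear":[0.281,0.246,-0.363],"rotation":[0.05,0.033,-0.003],"grip":34},{"linear":[0.281,0.246,-0.363],"rotation":[0.05,0.033,-0.003],"grip":34}]'
python3 - <<'E'
from h import *
st();rows(*keyp(-14,.11),'grip')
for n in("scene","top"):
    p,d=capture(n);u,v=proj(n,toyp(20,0,40))[0].astype(int);a=max(u-80,0);b=max(v-65,0)
    cv2.imwrite(f"pics/{n}13.png",cv2.resize(p[b:b+130,a:a+160,::-1],None,fx=4.5,fy=4.5))
E
```

```text
time_s: 15.78
eef_pos: [679.9, 63.3, 184.9]
ee_rot: [0.61, 0.574, 0.44, -0.323]
force: [0.7, -0.4, 0.6]
grip_width: 0.397
t 15.78 p [679.9  63.3 184.9] F [ 0.7 -0.4  0.6] T [-0.06  0.25  0.04] g 33.9 q [-0.15  0.43  1.44  0.22  0.89  1.15]
grip lin [0.2421, 0.0064, 0.0008] rot [0.0016, -0.0026, 0.0082]
```

View pics/scene13.png

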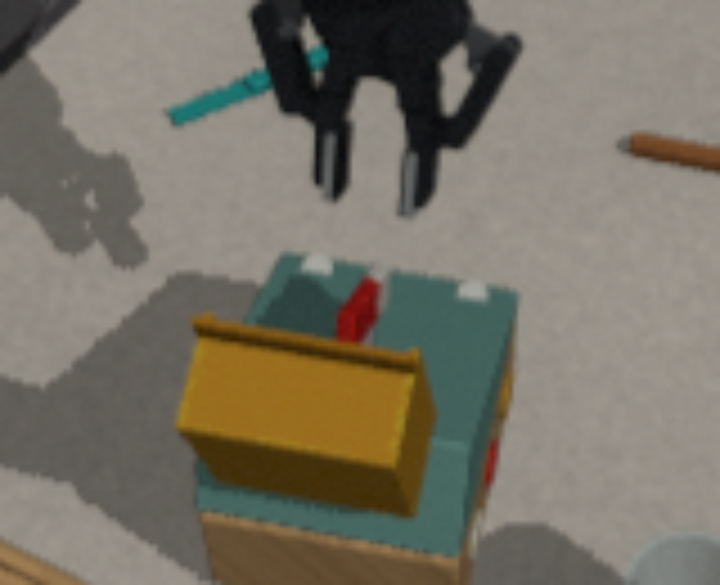

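```bash
python3 -m jog '[{"linear":[0.07,0.003,0],"rotation":[0,0,0.008],"grip":34},{"linear":[0.14,0.006,0],"rotation":[0,0,0.008],"grip":34},{"linear":[0.2,0.006,0],"rotation":[0,0,0.008],"grip":34},{"linear":[0.242,0.006,0],"rotation":[0,0,0.008],"grip":34},{"linear":[0.242,0.006,0],"rotation":[0,0,0.008],"grip":34},{"linear":[0.242,0.006,0],"rotation":[0,0,0.008],"grip":34}]'
python3 - <<'E'
from h import *
st();rows(*keyp(-14,.11),'resid')
E
python3 -m jog '[{"linear":[0,0,0],"rotation":[0,0,0],"grip":20},{"linear":[0,0,0],"rotation":[0,0,0],"grip":5},{"linear":[0,0,0],"rotation":[0,0,0],"grip":2},{"linear":[0,0,0],"rotation":[0,0,0],"grip":2},{"linear":[0,0,0],"rotation":[0,0,0],"grip":2},{"linear":[0,0,0],"rotation":[0,0,0],"grip":2}]' 80
python3 - <<'E'
from h import *
st();rows(*keyp(-14,.11),'resid')
p,d=capture("scene");cv2.imwrite("pics/s14.png",cv2.resize(p[170:320,180:340,::-1],None,fx=4,fy=4))
E
```

```text
time_s: 16.38
eef_pos: [712.1, 70.1, 123.8]
ee_rot: [0.612, 0.576, 0.437, -0.321]
force: [0.2, 0.4, 0.2]
grip_width: 0.4
t 16.38 p [712.1  70.1 123.8] F [0.2 0.4 0.2] T [-0.03  0.23 -0.04] g 34.1 q [-0.13  0.56  1.41  0.24  0.78  1.15]
resid lin [0.0111, -0.0084, -0.0042] rot [0.0002, 0.0018, -0.0109]
time_s: 16.88
eef_pos: [712.1, 71.1, 126.1]
ee_rot: [0.612, 0.577, 0.436, -0.32]
force: [-5.4, 3.7, 5.2]
grip_width: 0.094
t 16.88 p [712.1  71.1 126.1] F [-5.4  3.7  5.2] T [0.71 0.51 0.35] g 8.0 q [-0.13  0.55  1.41  0.24  0.78  1.15]
resid lin [0.0177, -0.0123, -0.0005] rot [0.0016, -0.0002, -0.0153]
```

View pics/s14.png

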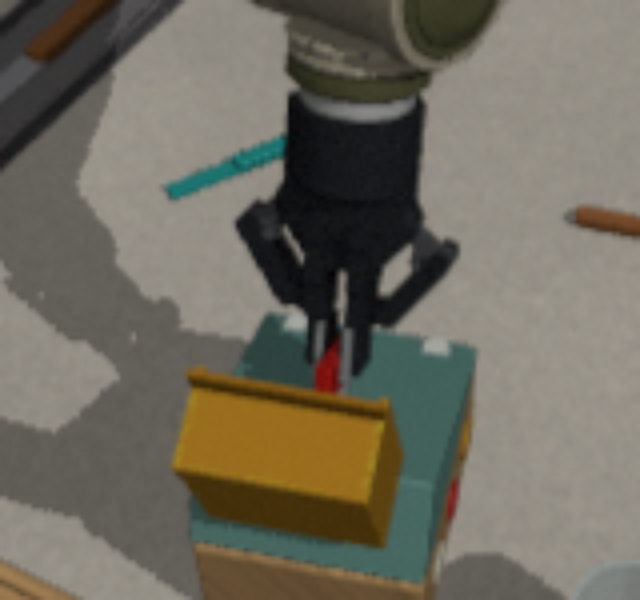

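```bash
cat > phi.py <<'E'
from h import *
p0,M0,s=cur();v=R.from_rotvec([0,0,-YAW]).apply(M0[:,1]);u=v[0]*C+v[2]*S
xx=M0[:,0];T=np.array(s['wrist_torque'])
print('phi',round(float(np.arctan2(-v[1],u)),3),'tcp toy',totoy(p0).round(1),'Tx',round(float(T@xx),3),'lean',np.round(np.degrees(np.arccos(np.clip(-xx@toyv(0,0,1),-1,1))),2));st()
E
python3 phi.py
python3 -m jog '[{"linear":[0,0,0.001],"rotation":[0.2,0,0],"grip":2},{"linear":[0,0,0.002],"rotation":[0.4,0,0],"grip":2},{"linear":[0,-0.001,0.003],"rotation":[0.6,0,0],"grip":2},{"linear":[0,-0.001,0.004],"rotation":[0.77,0,0],"grip":2},{"linear":[0,-0.001,0.004],"rotation":[0.77,0,0],"grip":2},{"linear":[0,-0.001,0.004],"rotation":[0.77,0,0],"grip":2}]' 90
python3 phi.py
```

```text
phi 0.109 tcp toy [23.6 -0.5 -8.7] Tx -0.025 lean 0.44
t 16.93 p [712.1  71.2 126.1] F [-5.   5.1  6.8] T [0.65 0.54 0.39] g 8.0 q [-0.13  0.55  1.41  0.24  0.78  1.15]
time_s: 17.43
eef_pos: [712.0, 70.1, 126.0]
ee_rot: [0.491, 0.683, 0.368, -0.397]
force: [4.5, 3.0, -6.0]
grip_width: 0.095
phi 0.492 tcp toy [23.2 -1.6 -8.6] Tx 0.103 lean 0.44
t 17.43 p [712.   70.1 126. ] F [ 4.5  3.  -6. ] T [ 0.01  0.07 -0.1 ] g 8.1 q [-0.13  0.55  1.41  0.24  0.78  1.53]
```

```bash
python3 -m jog '[{"linear":[0,0,0.001],"rotation":[0.2,0,0],"grip":2},{"linear":[0,0,0.002],"rotation":[0.4,0,0],"grip":2},{"linear":[0,-0.001,0.003],"rotation":[0.6,0,0],"grip":2},{"linear":[0,-0.001,0.004],"rotation":[0.77,0,0],"grip":2},{"linear":[0,-0.001,0.004],"rotation":[0.77,0,0],"grip":2}]' 90 >/dev/null
python3 phi.py
python3 -m jog '[{"linear":[0,0,0.001],"rotation":[0.2,0,0],"grip":2},{"linear":[0,0,0.002],"rotation":[0.4,0,0],"grip":2},{"linear":[0,-0.001,0.003],"rotation":[0.6,0,0],"grip":2},{"linear":[0,-0.001,0.004],"rotation":[0.77,0,0],"grip":2},{"linear":[0,-0.001,0.004],"rotation":[0.77,0,0],"grip":2}]' 90 >/dev/null
python3 phi.py
python3 -m jog '[{"linear":[0,0,0.001],"rotation":[0.2,0,0],"grip":2},{"linear":[0,0,0.002],"rotation":[0.4,0,0],"grip":2},{"linear":[0,-0.001,0.003],"rotation":[0.6,0,0],"grip":2},{"linear":[0,-0.001,0.004],"rotation":[0.77,0,0],"grip":2},{"linear":[0,-0.001,0.004],"rotation":[0.77,0,0],"grip":2},{"linear":[0,-0.001,0.004],"rotation":[0.77,0,0],"grip":2}]' 90 >/dev/null
python3 phi.py
```

```text
phi 0.879 tcp toy [22.4 -2.4 -8.5] Tx 0.025 lean 0.46
t 17.85 p [711.5  69.1 125.7] F [ 5.1  3.1 -6.6] T [-0.04 -0.06 -0.05] g 7.7 q [-0.14  0.55  1.42  0.24  0.78  1.91]
phi 1.266 tcp toy [21.3 -2.9 -8.5] Tx -0.077 lean 0.47
t 18.27 p [710.7  68.3 125.3] F [ 7.3  1.8 -5.6] T [-0.08 -0.04  0.04] g 7.7 q [-0.14  0.55  1.42  0.24  0.77  2.29]
phi 1.648 tcp toy [20.2 -3.  -8.5] Tx 0.176 lean 0.49
t 18.77 p [709.7  68.  124.8] F [ 6.1  1.9 -6.9] T [-0.09  0.04 -0.23] g 7.6 q [-0.14  0.55  1.42  0.24  0.77  2.67]
```

```bash
python3 -m jog '[{"linear":[0,0,0],"rotation":[0,0,0],"grip":20},{"linear":[0,0,0],"rotation":[0,0,0],"grip":34},{"linear":[0,0,0],"rotation":[0,0,0],"grip":34},{"linear":[-0.05,0,0],"rotation":[0,0,0],"grip":34},{"linear":[-0.12,0,0],"rotation":[0,0,0],"grip":34},{"linear":[-0.18,0,0],"rotation":[0,0,0],"grip":34},{"linear":[-0.18,0,0],"rotation":[-0.2,0,0],"grip":34},{"linear":[-0.18,0,0],"rotation":[-0.4,0,0],"grip":34},{"linear":[-0.18,0,0],"rotation":[-0.65,0,0],"grip":34},{"linear":[-0.18,0,0],"rotation":[-0.9,0,0],"grip":34},{"linear":[-0.18,0,0],"rotation":[-0.9,0,0],"grip":34}]' 90 >/dev/null
python3 phi.py
python3 - <<'E'
from h import *
p,d=capture("scene");cv2.imwrite("pics/s15.png",cv2.resize(p[170:320,180:340,::-1],None,fx=4,fy=4))
E
python3 -m jog '[{"linear":[0,0,0],"rotation":[-0.25,0,0],"grip":34},{"linear":[0,0,0],"rotation":[-0.5,0,0],"grip":34},{"linear":[0,0,0],"rotation":[-0.75,0,0],"grip":34},{"linear":[0,0,0],"rotation":[-0.98,0,0],"grip":34}]' >/dev/null
python3 -m jog '[{"linear":[0,0,0],"rotation":[-0.25,0,0],"grip":34},{"linear":[0,0,0],"rotation":[-0.5,0,0],"grip":34},{"linear":[0,0,0],"rotation":[-0.75,0,0],"grip":34},{"linear":[0,0,0],"rotation":[-0.98,0,0],"grip":34}]' >/dev/null
python3 -m jog '[{"linear":[0,0,0],"rotation":[-0.25,0,0],"grip":34},{"linear":[0,0,0],"rotation":[-0.5,0,0],"grip":34},{"linear":[0,0,0],"rotation":[-0.75,0,0],"grip":34},{"linear":[0,0,0],"rotation":[-0.98,0,0],"grip":34}]' >/dev/null
python3 phi.py
python3 -m jog '[{"linear":[0,0,0],"rotation":[-0.25,0,0],"grip":34},{"linear":[0,0,0],"rotation":[-0.5,0,0],"grip":34},{"linear":[0,0,0],"rotation":[-0.75,0,0],"grip":34},{"linear":[0,0,0],"rotation":[-0.98,0,0],"grip":34}]' >/dev/null
python3 -m jog '[{"linear":[0,0,0],"rotation":[-0.25,0,0],"grip":34},{"linear":[0,0,0],"rotation":[-0.5,0,0],"grip":34},{"linear":[0,0,0],"rotation":[-0.75,0,0],"grip":34},{"linear":[0,0,0],"rotation":[-0.98,0,0],"grip":34}]' >/dev/null
python3 phi.py
python3 - <<'E'
from h import *
rows(*keyp(40,1.648-np.pi,20.5),'')
E
```

```text
phi 1.193 tcp toy [20.  -3.1 46.1] Tx 0.019 lean 0.53
t 19.68 p [687.3  61.8 174.2] F [-0.3 -0.2  0.6] T [-0.06  0.24 -0.02] g 34.1 q [-0.15  0.45  1.44  0.23  0.85  2.22]
phi -0.277 tcp toy [20.4 -3.3 46.8] Tx -0.021 lean 0.59
t 20.73 p [687.5  61.6 175. ] F [ 0.   0.6 -0. ] T [-0.02  0.26  0.05] g 34.2 q [-0.15  0.45  1.44  0.23  0.85  0.76]
phi -1.261 tcp toy [20.7 -3.4 47.3] Tx -0.023 lean 0.63
t 21.4 p [687.5  61.5 175.6] F [-1.4  0.7 -0.3] T [-0.06  0.2   0.03] g 34.0 q [-0.15  0.45  1.44  0.23  0.85 -0.23]
 lin [0.0243, 0.0106, -0.0044] rot [-0.4648, 0.022, -0.0003]
```

View pics/s15.png

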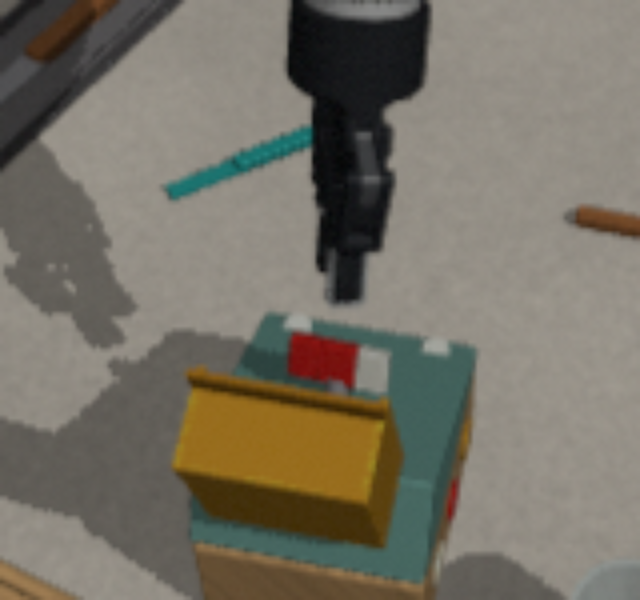

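```bash
python3 -m jog '[{"linear":[0.02,0.01,-0.004],"rotation":[-0.23,0.01,0],"grip":34},{"linear":[0.024,0.01,-0.004],"rotation":[-0.465,0.022,0],"grip":34},{"linear":[0.024,0.01,-0.004],"rotation":[-0.465,0.022,0],"grip":34},{"linear":[0.024,0.01,-0.004],"rotation":[-0.465,0.022,0],"grip":34}]' >/dev/null
python3 phi.py
python3 - <<'E'
from h import *
rows(*keyp(-12,1.648-np.pi,20.5),'grip')
n="top"
for n in("top","scene"):
    p,d=capture(n);W=cloud(n,d)
    V=W-np.array([*TOY,124]);V=V@R.from_rotvec([0,0,-YAW]).as_matrix().T
    u=V[...,0]*C+V[...,2]*S;h=-V[...,0]*S+V[...,2]*C;y=V[...,1]
    m=(d>0)&(abs(u-20)<30)&(abs(y)<45)&(h>30)&(h<48)&(p.max(2)>90)
    if m.sum()>8: print(n,m.sum(),'du/dy',np.polyfit(y[m],u[m],1).round(3),'y',np.percentile(y[m],[0,100]).round(1),'u',np.percentile(u[m],[0,100]).round(1))
E
```

```text
phi -1.488 tcp toy [20.7 -0.3 40.3] Tx 0.05 lean 0.03
t 21.73 p [689.6  65.3 169.3] F [-0.4 -0.6 -0.4] T [-0.02  0.2  -0.04] g 34.1 q [-0.15  0.46  1.43  0.23  0.86 -0.44]
grip lin [0.1743, 0.0009, -0.001] rot [-0.0115, 0.0011, -0.0]
scene 187 du/dy [ 0.068 23.164] y [-27.5  30.6] u [12.  28.8]
```

```bash
python3 -m jog '[{"linear":[0.06,0.001,-0.001],"rotation":[-0.01,0,0],"grip":34},{"linear":[0.12,0.001,-0.001],"rotation":[-0.01,0,0],"grip":34},{"linear":[0.174,0.001,-0.001],"rotation":[-0.01,0,0],"grip":34},{"linear":[0.174,0.001,-0.001],"rotation":[-0.01,0,0],"grip":34},{"linear":[0.174,0.001,-0.001],"rotation":[-0.01,0,0],"grip":20},{"linear":[0.174,0.001,-0.001],"rotation":[-0.01,0,0],"grip":2},{"linear":[0.174,0.001,-0.001],"rotation":[-0.01,0,0],"grip":2},{"linear":[0.174,0.001,-0.001],"rotation":[-0.01,0,0],"grip":2},{"linear":[0.174,0.001,-0.001],"rotation":[-0.01,0,0],"grip":2}]' 90 >/dev/null
python3 phi.py
python3 -m jog '[{"linear":[0,0,0],"rotation":[0.2,0,0],"grip":2},{"linear":[0,0,0],"rotation":[0.4,0,0],"grip":2},{"linear":[0,0,0],"rotation":[0.6,0,0],"grip":2},{"linear":[0,0,0],"rotation":[0.77,0,0],"grip":2},{"linear":[0,0,0],"rotation":[0.77,0,0],"grip":2}]' 90 >/dev/null
python3 phi.py
```

```text
phi -1.493 tcp toy [ 20.5  -0.1 -10.5] Tx 0.053 lean 0.04
t 22.58 p [710.1  71.  123.2] F [-5.2 -1.6  1.5] T [-0.22  0.91 -0.05] g 7.9 q [-0.13  0.55  1.42  0.23  0.78 -0.45]
phi -1.104 tcp toy [ 20.4  -0.1 -10.4] Tx -0.008 lean 0.04
t 23.0 p [709.9  71.  123.2] F [ 3.7  0.5 -7.6] T [-0.09  0.09 -0.02] g 8.1 q [-0.13  0.55  1.42  0.23  0.78 -0.06]
```

```bash
python3 -m jog '[{"linear":[0,0,0],"rotation":[0.2,0,0],"grip":2},{"linear":[0,0,0],"rotation":[0.4,0,0],"grip":2},{"linear":[0,0,0],"rotation":[0.6,0,0],"grip":2},{"linear":[0,0,0],"rotation":[0.77,0,0],"grip":2},{"linear":[0,0,0],"rotation":[0.77,0,0],"grip":2}]' 90 >/dev/null
python3 phi.py
python3 -m jog '[{"linear":[0,0,0],"rotation":[0.2,0,0],"grip":2},{"linear":[0,0,0],"rotation":[0.4,0,0],"grip":2},{"linear":[0,0,0],"rotation":[0.6,0,0],"grip":2},{"linear":[0,0,0],"rotation":[0.77,0,0],"grip":2},{"linear":[0,0,0],"rotation":[0.77,0,0],"grip":2}]' 90 >/dev/null
python3 -m jog '[{"linear":[0,0,0],"rotation":[0.2,0,0],"grip":2},{"linear":[0,0,0],"rotation":[0.4,0,0],"grip":2},{"linear":[0,0,0],"rotation":[0.6,0,0],"grip":2},{"linear":[0,0,0],"rotation":[0.77,0,0],"grip":2},{"linear":[0,0,0],"rotation":[0.77,0,0],"grip":2},{"linear":[0,0,0],"rotation":[0.77,0,0],"grip":2}]' 90 >/dev/null
python3 phi.py
python3 -m jog '[{"linear":[0,0,0],"rotation":[0,0,0],"grip":20},{"linear":[0,0,0],"rotation":[0,0,0],"grip":34},{"linear":[0,0,0],"rotation":[0,0,0],"grip":34},{"linear":[-0.06,0,0],"rotation":[0,0,0],"grip":34},{"linear":[-0.13,0,0],"rotation":[0,0,0],"grip":34},{"linear":[-0.18,0,0],"rotation":[0,0,0],"grip":34},{"linear":[-0.18,0,0],"rotation":[0,0,0],"grip":34}]' 90 >/dev/null
python3 phi.py
python3 - <<'E'
from h import *
p,d=capture("scene");cv2.imwrite("pics/s16.png",cv2.resize(p[170:320,180:340,::-1],None,fx=4,fy=4))
rows(*keyp(-11,1.648+1.535-np.pi,20.5),'grip')
E
```

```text
phi -0.718 tcp toy [ 20.3  -0.1 -10.4] Tx -0.054 lean 0.04
t 23.42 p [709.8  70.9 123.2] F [ 5.9  1.5 -7.1] T [-0.15 -0.05 -0.01] g 8.3 q [-0.13  0.55  1.42  0.23  0.78  0.32]
phi 0.045 tcp toy [ 20.2  -0.  -10.4] Tx 0.055 lean 0.03
t 24.33 p [709.7  71.  123.1] F [ 4.3  1.2 -8. ] T [-0.1   0.03 -0.1 ] g 8.3 q [-0.13  0.55  1.42  0.23  0.78  1.08]
phi 0.043 tcp toy [22.7 -0.6 47.4] Tx -0.013 lean 0.41
t 24.92 p [688.5  64.6 176.5] F [-0.6  0.5  0.1] T [-0.06  0.19  0.01] g 34.1 q [-0.15  0.45  1.43  0.23  0.86  1.09]
grip lin [0.1882, -0.0045, -0.0016] rot [-0.004, 0.003, -0.0086]
```

View pics/s16.png

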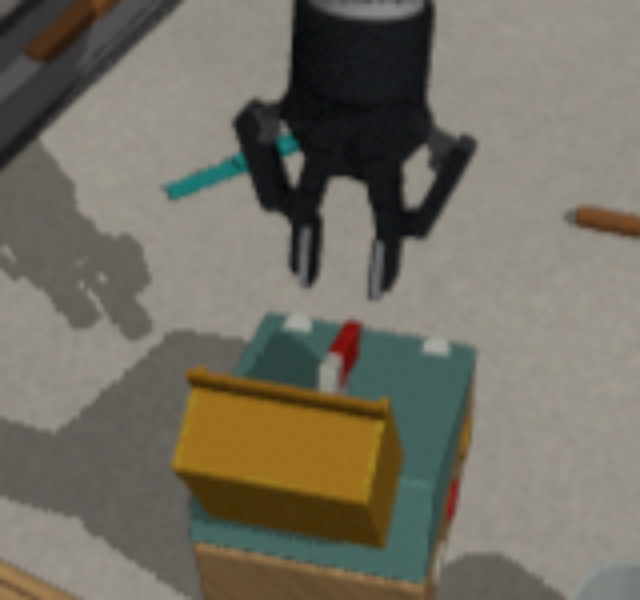

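```bash
python3 -m jog '[{"linear":[0.06,-0.004,-0.002],"rotation":[-0.004,0.003,-0.008],"grip":34},{"linear":[0.12,-0.004,-0.002],"rotation":[-0.004,0.003,-0.008],"grip":34},{"linear":[0.17,-0.004,-0.002],"rotation":[-0.004,0.003,-0.008],"grip":34},{"linear":[0.188,-0.004,-0.002],"rotation":[-0.004,0.003,-0.008],"grip":34},{"linear":[0.188,-0.004,-0.002],"rotation":[-0.004,0.003,-0.008],"grip":34},{"linear":[0.188,-0.004,-0.002],"rotation":[-0.004,0.003,-0.008],"grip":20},{"linear":[0.188,-0.004,-0.002],"rotation":[-0.004,0.003,-0.008],"grip":2},{"linear":[0.188,-0.004,-0.002],"rotation":[-0.004,0.003,-0.008],"grip":2},{"linear":[0.188,-0.004,-0.002],"rotation":[-0.004,0.003,-0.008],"grip":2},{"linear":[0.188,-0.004,-0.002],"rotation":[-0.004,0.003,-0.008],"grip":2}]' 90 >/dev/null
python3 phi.py
python3 -m jog '[{"linear":[0,0,0],"rotation":[0.2,0,0],"grip":2},{"linear":[0,0,0],"rotation":[0.4,0,0],"grip":2},{"linear":[0,0,0],"rotation":[0.6,0,0],"grip":2},{"linear":[0,0,0],"rotation":[0.77,0,0],"grip":2},{"linear":[0,0,0],"rotation":[0.77,0,0],"grip":2}]' 90 >/dev/null
python3 phi.py
python3 -m jog '[{"linear":[0,0,0],"rotation":[0.2,0,0],"grip":2},{"linear":[0,0,0],"rotation":[0.4,0,0],"grip":2},{"linear":[0,0,0],"rotation":[0.6,0,0],"grip":2},{"linear":[0,0,0],"rotation":[0.77,0,0],"grip":2},{"linear":[0,0,0],"rotation":[0.77,0,0],"grip":2}]' 90 >/dev/null
python3 phi.py
python3 -m jog '[{"linear":[0,0,0],"rotation":[0.2,0,0],"grip":2},{"linear":[0,0,0],"rotation":[0.4,0,0],"grip":2},{"linear":[0,0,0],"rotation":[0.6,0,0],"grip":2},{"linear":[0,0,0],"rotation":[0.6,0,0],"grip":2}]' 90 >/dev/null
python3 phi.py
```

```text
phi 0.041 tcp toy [ 21.3   0.  -10. ] Tx 0.033 lean 0.1
t 25.8 p [710.5  71.3 124. ] F [-4.2 -1.2  5.3] T [-0.05  0.51  0.  ] g 8.2 q [-0.13  0.55  1.41  0.23  0.78  1.08]
phi 0.429 tcp toy [21.2 -0.3 -9.9] Tx -0.017 lean 0.1
t 26.22 p [710.5  71.  124. ] F [-0.5 -2.7  0.5] T [-0.27  0.3  -0.07] g 8.1 q [-0.13  0.55  1.41  0.23  0.78  1.47]
phi 0.815 tcp toy [21.  -0.6 -9.9] Tx -0.061 lean 0.1
t 26.63 p [710.4  70.6 123.9] F [-1.9 -2.5  0.3] T [-0.48  0.38 -0.1 ] g 8.1 q [-0.13  0.55  1.41  0.23  0.78  1.86]
phi 1.114 tcp toy [20.8 -0.7 -9.9] Tx -0.134 lean 0.09
t 26.97 p [710.2  70.5 123.8] F [-2.  -3.1  0.1] T [-0.43  0.52  0.02] g 7.9 q [-0.13  0.55  1.41  0.23  0.78  2.15]
```

```bash
python3 -m jog '[{"linear":[0,0,0],"rotation":[0.2,0,0],"grip":2},{"linear":[0,0,0],"rotation":[0.4,0,0],"grip":2},{"linear":[0,0,0],"rotation":[0.6,0,0],"grip":2},{"linear":[0,0,0],"rotation":[0.7,0,0],"grip":2},{"linear":[0,0,0],"rotation":[0.7,0,0],"grip":2}]' 90 >/dev/null
python3 phi.py
python3 -m jog '[{"linear":[0,0,0],"rotation":[0.1,0,0],"grip":2},{"linear":[0,0,0],"rotation":[0.2,0,0],"grip":2},{"linear":[0,0,0],"rotation":[0.2,0,0],"grip":2}]' 90 >/dev/null
python3 phi.py
python3 -m jog '[{"linear":[0,0,0],"rotation":[0.05,0,0],"grip":2},{"linear":[0,0,0],"rotation":[0.1,0,0],"grip":2},{"linear":[0,0,0],"rotation":[0.1,0,0],"grip":2}]' 90 >/dev/null
python3 phi.py
```

```text
phi 1.459 tcp toy [20.5 -0.8 -9.9] Tx -0.04 lean 0.08
t 27.38 p [710.   70.3 123.7] F [-2.4 -2.7  0.7] T [-0.48  0.65 -0.09] g 8.1 q [-0.13  0.55  1.42  0.23  0.78  2.5 ]
phi 1.551 tcp toy [20.6 -1.6 -9.8] Tx -1.471 lean 0.2
t 27.63 p [710.2  69.5 123.8] F [ 0.1 -5.8 -0.8] T [-1.41  0.17  1.01] g 7.9 q [-0.13  0.55  1.41  0.23  0.78  2.59]
phi 1.597 tcp toy [20.6 -1.7 -9.7] Tx -2.297 lean 0.25
t 27.88 p [710.2  69.4 123.9] F [-1.1 -2.2  0.6] T [-1.48  0.23  1.89] g 8.3 q [-0.13  0.55  1.41  0.23  0.78  2.64]
```

```bash
python3 -m jog '[{"linear":[0,0,0],"rotation":[0,0,0],"grip":20},{"linear":[0,0,0],"rotation":[0,0,0],"grip":34},{"linear":[0,0,0],"rotation":[0,0,0],"grip":34},{"linear":[-0.06,0,0],"rotation":[0,0,0],"grip":34},{"linear":[-0.14,0,0],"rotation":[0,0,0],"grip":34},{"linear":[-0.25,0,0],"rotation":[0,0,0],"grip":34},{"linear":[-0.36,0,0],"rotation":[0,0,0],"grip":34},{"linear":[-0.36,0,0],"rotation":[0,0,0],"grip":34},{"linear":[-0.36,0,0],"rotation":[0,0,0],"grip":34}]' 90 >/dev/null
python3 phi.py
python3 - <<'E'
from h import *
for n in("top","scene"):
    p,d=capture(n);W=cloud(n,d);cv2.imwrite(f"pics/{n}17.png",p[:,:,::-1])
    V=W-np.array([*TOY,124]);V=V@R.from_rotvec([0,0,-YAW]).as_matrix().T
    u=V[...,0]*C+V[...,2]*S;h=-V[...,0]*S+V[...,2]*C;y=V[...,1]
    m=(d>0)&(abs(u-20)<30)&(abs(y)<45)&(h>36)&(h<48)&(p.max(2)>90)
    if m.sum()>8: print(n,m.sum(),'du/dy',np.polyfit(y[m],u[m],1).round(3),'y',np.percentile(y[m],[0,100]).round(1),'u',np.percentile(u[m],[0,100]).round(1))
p,d=capture("scene");cv2.imwrite("pics/s17z.png",cv2.resize(p[170:320,180:340,::-1],None,fx=4,fy=4))
E
```

```text
phi 1.598 tcp toy [ 21.9  -1.3 100.1] Tx 0.01 lean 0.37
t 28.63 p [666.5  58.  224. ] F [ 0.4  0.1 -0.5] T [-0.03  0.22  0.  ] g 33.9 q [-0.16  0.37  1.43  0.21  0.95  2.65]
top 42 du/dy [-0.095 21.742] y [-30.1  27.2] u [14.6 28.3]
scene 129 du/dy [-0.105 23.118] y [-28.1  30.2] u [13.9 29.5]
```

View pics/s17z.png

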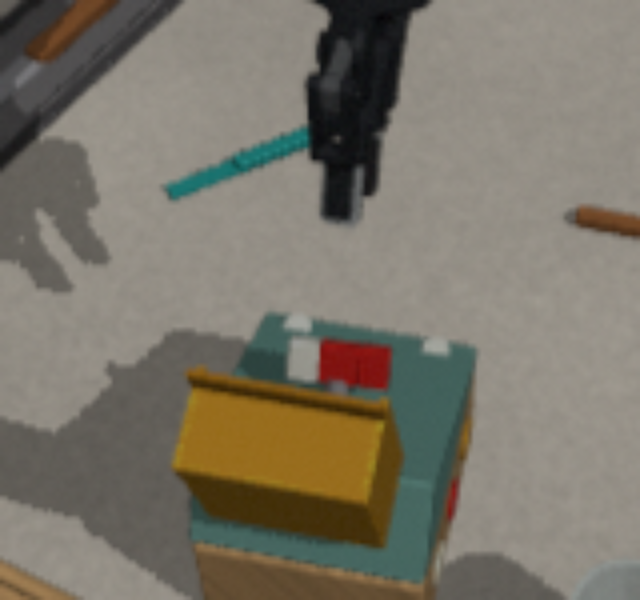

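View pics/scene17.png

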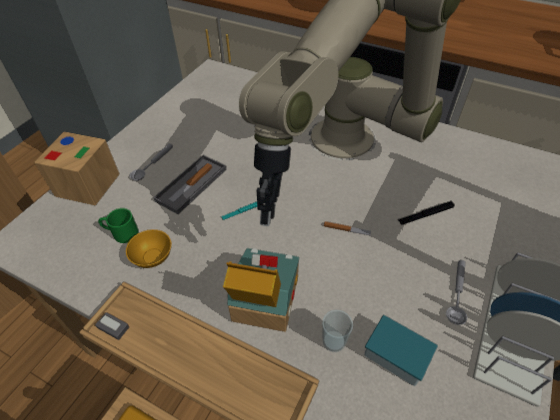

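Run:
```python
from h import *
a=cv2.imread("pics/scene0.png");b=cv2.imread("pics/scene17.png")
for n,(u,v,r) in dict(mug=(123,225,25),bowl=(149,248,26),beaker=(336,330,22),container=(400,350,38),spoonR=(150,162,14),spoonL=(457,290,22)).items():
    s=(slice(v-r,v+r),slice(u-r,u+r));print(n,cv2.phaseCorrelate(*[cv2.cvtColor(i[s],cv2.COLOR_BGR2GRAY).astype(np.float64) for i in(a,b)],cv2.createHanningWindow((2*r,2*r),cv2.CV_64F)))
st()
finish_job()
```

```text
mug ((-0.09589673014616196, -0.011025305289624754), 0.9648632405583321)
bowl ((0.011857710613600858, 0.014619369217122369), 0.959020630221449)
beaker ((0.4893977893638848, 0.40203542427469685), 0.9491289328371157)
container ((0.06354737254767429, -0.0026100972488762864), 1.0251405946870271)
spoonR ((0.14180068903425003, -1.0161110303801237), 0.9550399897711437)
spoonL ((0.6056263183632602, 0.5219025007615201), 0.999162784178747)
t 28.78 p [665.8  58.2 220.2] F [-0.1 -0.3 -0.3] T [-0.06  0.27 -0.  ] g 34.2 q [-0.16  0.37  1.43  0.21  0.95  2.65]
the job is handed in; nothing more can be done
```

I finished the whole job and handed it in at 28.8 s, well inside the 72 s limit.

**What I did**
- **Hood:** I slid the spreader blade in under the hood's front wall, lifted the hood and pushed it right back. In the last picture it is fully open.
- **Spreader:** I laid it in the grey tray and let go. It shows flat between the tray walls.
- **Key:** I wound it clockwise in three part turns of about 1.54, 1.54 and 1.45 rad, letting go and backing away after each. On the last turn the torque jumped from under 0.2 to about 2.3 N m, which I took to be the stop.

**Last checks**
- **Key angle:** the final angle in the images fits the stop at 4.6 rad, assuming the wings point straight up the slope when run down. The key then started about 0.1 rad wound. I measured about 4.5 rad of turning in all.
- **Tableware:** image shifts against the first picture were under 0.7 px, except about 1 px at the right-hand spoon. A moving arm shadow beside it might explain that, but I did not look closer.
- **Robot:** the gripper was open and clear of everything at hand-in.

**What went wrong**
- **First grasp:** it missed. The fingertips turned out to be about 35 mm behind the reported TCP, so the fingers closed above the handle without moving it. I corrected for that offset and the second grasp held.
- **Table contact:** during that second grasp the fingertips pressed on the table with about 13 N.

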